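# Walk a stuck stripper frame off its dies and unload them

## Task

Swing the magnifier arm at least 70 degrees off to either side, so it stands clear of the die holder. The brass stripper frame is stuck high around the die inserts: pick up the wooden mallet and tap the frame's two end lugs down in turn, a little at a time, never letting it cock more than 3 degrees and never pushing it with the gripper, until it is fully down at both ends. Then lay the mallet flat on the open bench, clear of holder and tray, and set every die insert upright in the wooden tray without dropping any. Last, swing the magnifier back straight over the emptied holder; leave the small bench block and cup behind the holder where they are.

Things in the scene. Friction and masses are not known exactly. Their poses are not given: they have to be found in the camera images.
- holder: Die holder, fixed to the bench: dark steel plate 120 (x) x 310 (y) x 20 mm, with a tongue to +x carrying the magnifier's pillar, 24 mm thick, at x = +175 mm. Origin: centre of the plate's underside, on the bench; x points away from the robot (yaw varies), y to the frame's left end, z up.
- frame_mid (a point): Centre of the top face of the brass stripper frame, moving with it; axes as the holder's, z tilts as it cocks. Frame 74 (x) x 224 (y) x 38 mm, four pockets in a row along y, 53 mm apart, each 4 mm wider all round than an insert, a striking lug at each end. Each end goes down 28 mm in all to a dead stop, with the frame's top then 59 mm above the bench; it starts 0 to 7 mm down.
- lug_left (a point): Centre of the top face of the left (+y) striking lug, a 44 (x) x 30 (y) mm block standing 30 mm above the frame's top. 117 mm above the bench at its highest, 89 mm fully down (below 95 mm counts). The lug points are 250 mm apart: 3 degrees is a 13 mm height difference.
- lug_right (a point): The same for the right (-y) striking lug.
- lens_arm (a joint): Angle of the magnifier arm on its upright pillar, rad: 0 when it reaches straight over the frame towards the robot (holder's -x), positive turning counter-clockwise seen from above (lens moves to the holder's -y). Range -1.6 to 1.6; light friction, stays where it is left. It starts within 0.3 of 0.
- lens_pivot (a point): The arm's hinge axis on top of the pillar, at the arm's height, 205 mm above the bench. The arm is 16 mm wide and 12 mm thick and carries a round magnifier 100 mm across and 14 mm thick, 200 mm from the axis.
- lens_knob (a point): Top of the black upright handle on the arm: round, 18 mm thick, standing 58 mm above the arm's upper face, 135 mm from the hinge axis; its top is about 269 mm above the bench.
- mallet: Wooden mallet (280 g) lying level on the bench: a 52 mm cube of a head, any flat face of which may strike, and a square handle 24 x 24 mm that runs to -x from the head to a butt whose end is 177 mm from the head's centre. Origin: centre of the head's underside as it lies; z up, the handle's centre line 26 mm above it.
- mallet_grip (a point): Point on the handle's centre line 65 mm from the head's centre, a good place to grip across the handle (24 mm wide).
- benchblock: Steel block 46 x 46 x 22 mm on the bench behind the holder, to the left: leave alone. Origin: centre of the underside.
- cup: White cup 50 mm across, 60 mm tall, on the bench behind the holder, to the right: leave alone. Origin: centre of the underside.
- tray: Loose wooden tray 270 (x) x 140 (y) x 32 mm, walls and floor 7 mm thick. Origin: centre of its underside.
- insert1: Aluminium die insert 46 (x) x 40 (y) x 62 mm tall, 0.3 kg, round dish marked on top; may be absent. Stands loose on the holder plate, 20 mm above the bench, in pocket 1 from the right (-y) end; 23 mm proud of the frame once that is down, to be gripped across its x (46 mm). Origin: centre of its underside.
- insert2: Aluminium die insert 46 (x) x 40 (y) x 62 mm tall, 0.3 kg, round dish marked on top; may be absent. Stands loose on the holder plate, 20 mm above the bench, in pocket 2 from the right (-y) end; 23 mm proud of the frame once that is down, to be gripped across its x (46 mm). Origin: centre of its underside.
- insert3: Aluminium die insert 46 (x) x 40 (y) x 62 mm tall, 0.3 kg, round dish marked on top; may be absent. Stands loose on the holder plate, 20 mm above the bench, in pocket 3 from the right (-y) end; 23 mm proud of the frame once that is down, to be gripped across its x (46 mm). Origin: centre of its underside.
- insert4: Aluminium die insert 46 (x) x 40 (y) x 62 mm tall, 0.3 kg, round dish marked on top; may be absent. Stands loose on the holder plate, 20 mm above the bench, in pocket 4 from the right (-y) end; 23 mm proud of the frame once that is down, to be gripped across its x (46 mm). Origin: centre of its underside.
- frame_right: The same brass frame as a body; origin 125 mm to +y of its centre, at mid height. It sticks on two guide posts by friction: an end goes down only while some 6 to 10 N presses on its lug, stays where it is left without springing back, and pressing one end pivots the frame about the other end.

How it is judged:
By the outcome, as a careful person would: the job done as asked, in the order asked, and still so for the second after the job is handed in, with the robot touching nothing.
Of insert1, insert2, insert3, insert4 only 2 to 4 are there at a start; the rules pass over those that are not, and their reading is None.
At some moment in a run one of tray, mallet may be knocked a few centimetres aside while the robot is not near it.
It also fails if it takes over 210 s, if anything falls off the work surface, if the arm or the gripper's body presses on something with over 40 N, if the wrist force passes 120 N, or if a joint passes its speed limit or range.

## Robot

A 6-joint arm with a two-finger parallel gripper is mounted at the origin on the work surface. World frame = base frame: x ahead of the robot, y to its left, z up, the work surface at z = 0. Lengths are in m, angles in rad, forces in N, time in s.
With the tool pointing down it reaches from about 0.425 to 0.95 m from the base axis. Payload 3.5 kg.
Tool frame: the origin (TCP) lies midway between the tips of the shut fingers; the grasp point (between the pads) lies 19 mm behind it; z points along the fingers, y is the line along which they close (so a half turn about z gives the same grasp; the last joint's range is limited). The gripper opens to 85 mm and grips with 20 to 120 N. Pads are 22 mm wide; open, the fingers measure 114 mm over their backs; the gripper's body (76 mm by 85 mm) begins 54 mm behind the grasp point. The pads swing forward as they close: fully open they stand 13 mm farther back than shut.
Start: joints at [-1.49, 0.286, 1.577, -0, 1.279, -0.15], TCP at [0.154, -0.657, 0.231] pointing down, gripper open.
Joint ranges: [-2.77, 2.77], [-0.9, 2.22], [0.21, 2.48], [-1.53, 4.67], [0.24, 2.81], [-2.84, 2.84]. Speed limits (rad/s): [2.79, 2.79, 3.14, 3.14, 3.14, 3.14].

## Interface

Orientations are given as a unit quaternion [x, y, z, w].
In Python, from plant import ctrl gives the robot as it stands.
- The arm moves only by the tool send_rows, never from a script. Its argument "series" is a list that holds one entry, the list of rows, each a list of 7 numbers: the shift along the tool's x, y, z in cm, then the turn, a rotation vector about the tool's x, y, z in rad, then the opening, from -1 (shut) to 1 (fully open). In form: [[[x, y, z, rx, ry, rz, jaw], ...]]. A call has 1 to 10 rows; each row shifts and turns the commanded pose from where the row before left it, along the tool's axes as they then stand; what a row does not reach is not made up. A row lasts 1/8 s, in which the tool goes at most 62.5 mm and 10.7 degrees, less where a joint would pass 70% of its speed; a pose out of reach is approached as far as the arm can. A call is refused whole if a number of a shift passes 6.25 or a number of a turn 0.188, either way. A call with a gripper value outside its range is refused whole. The fingers move at their own pace and stop on an object; "force" is the grip in N (left out, the last holds). Time passes only in rows, so rows that do not move let the fingers close. It gives the time, the measured TCP pose, the force, the opening and the grip force at its end, in the units of the state.
- ctrl.get_state(): the state, without advancing time (a new reading comes with each control period).
- ctrl.read_camera(name): name is "side" or "top"; returns a dict with "img" (384x512x3 uint8, red, green, blue), "fx", "fy", "cx", "cy" (pixels), "R" (3x3) and "t" (3): a world point X has camera coordinates R X + t. Camera axes: x right, y down, z forward; pixel columns grow to the right and rows downward; lengths in m; the calibration is good to about 2 mm. A picture is of the moment at which its call begins. There is no depth.
- ctrl.sign_off(): hands the job in; it is judged then, once.
The state is a dict: "time": time; "qpos": joint angles; "dq": joint speeds; "joint_efforts": joint torques, N m; "eef_pos": TCP position; "tcp_rot": TCP orientation; "contact_force": force on the tool from outside, world axes, zero at the start; "wrist_torque": the same for the moment, N m; "opening": opening from 0.0 (shut) to 1.0 (fully open); "finger_force": force on a finger pad.
Only numpy, scipy, OpenCV 4.12 (cv2) and the standard library are available. Lean on these libraries where they do the work, as an engineer would, in place of code of your own. Each camera call takes 0.05 s, during which the arm holds its last target. There are 200 camera calls.

## Working session

There is one attempt and no reset: what is moved stays moved. The work goes in short steps, Python scripts to look and compute and a tool call to move; the robot and the scene stay as the last step left them, time stands still between calls to the robot, and variables do not carry over. Pictures are saved under pics/ and viewed, at most 14 in all, crops included, and the job is handed in when it is done.

Besides the shell and the picture viewer there is one more tool, called by a JSON object that holds its "api" and its "payload", one argument or row to a line. send_rows: Moves the arm, as the interface text tells. Its arguments: {"type":"object","properties":{"series":{"type":"array"},"force":{"type":"number"}},"required":["series"]}

```bash
ls; mkdir -p pics
python3 - <<'E'
from plant import ctrl
import cv2
s=ctrl.get_state();print(s)
for n in("top","side"):
    c=ctrl.read_camera(n);cv2.imwrite(f"pics/{n}0.png",cv2.resize(c["img"][:,:,::-1],(800,600),interpolation=cv2.INTER_CUBIC));print(n,c["fx"],c["fy"],c["cx"],c["cy"],c["R"],c["t"])
E
```

```text
pics
{'time': 0.0, 'qpos': array([-1.48997044e+00,  2.87183801e-01,  1.57816457e+00, -3.67666892e-05,
        1.27857655e+00, -1.50027560e-01]), 'dq': array([-0.00153149, -0.00040336, -0.0006077 ,  0.0006503 , -0.00029551,
        0.00120495]), 'joint_efforts': array([-3.11686663e-04, -4.05982769e+01, -2.92626071e+01, -2.24801865e-04,
        5.90662676e-03, -1.10125765e-06]), 'eef_pos': array([ 0.15439488, -0.65644026,  0.2299418 ]), 'tcp_rot': array([ 9.93344441e-01,  1.15175786e-01,  2.27539632e-05, -1.16604758e-03]), 'contact_force': array([ 0.19415686, -0.00168634, -0.0453431 ]), 'wrist_torque': array([-0.00957552,  0.01283062, -0.02363975]), 'finger_force': 0.0, 'opening': 0.9999466309636538}
top 406.5206145676154 406.5206145676154 257.40837891683304 193.6851850382825 [[-2.02320413e-04 -9.99979738e-01  6.36258462e-03]
 [-9.82941718e-01 -9.71323687e-04 -1.83914753e-01]
 [ 1.83917207e-01 -6.29125956e-03 -9.82921605e-01]] [0.00674735 0.58583085 1.09254494]
side 442.5780347860336 442.5780347860336 254.51830495640777 182.1607348882081 [[-0.99408868 -0.1064365   0.02142346]
 [-0.07639939  0.54556686 -0.8345777 ]
 [ 0.0771416  -0.83128099 -0.55047352]] [0.54846647 0.18281879 1.28852248]
```

View pics/top0.png

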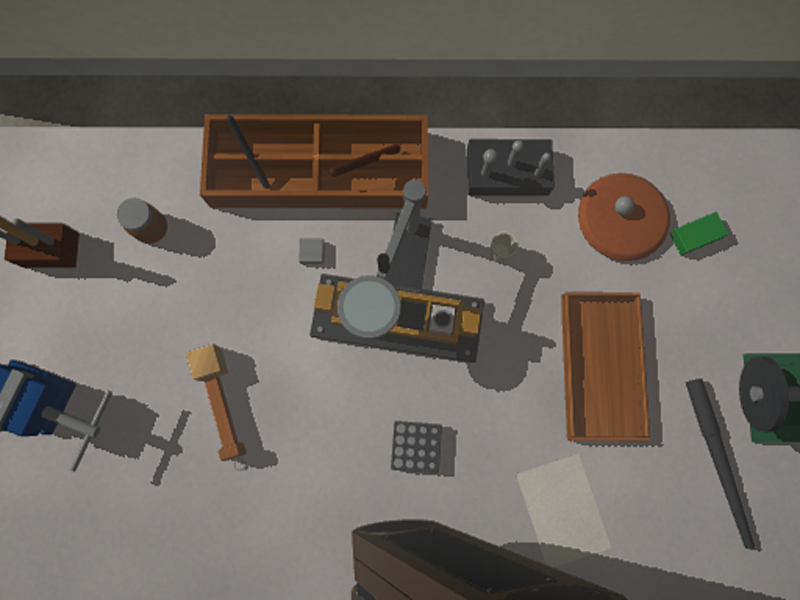

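View pics/side0.png

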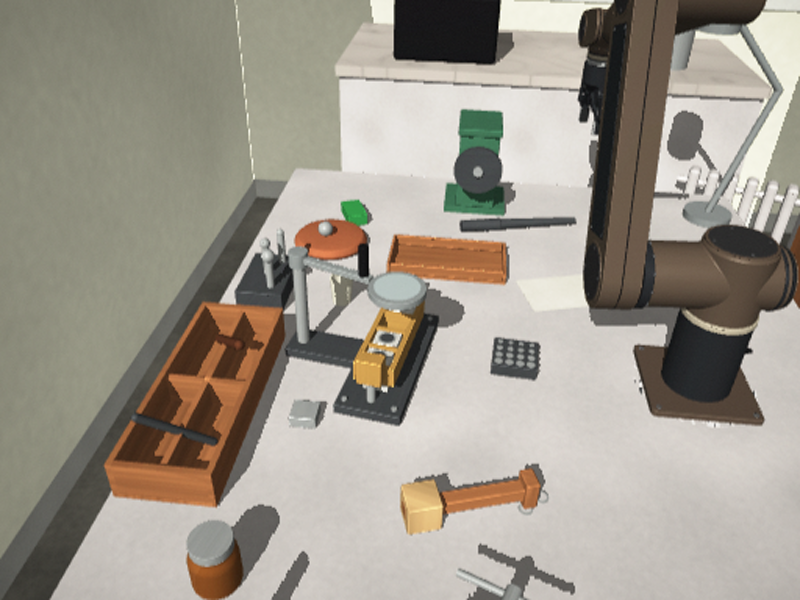

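The top view shows the holder plate with corners near (321,276), (484,297), (475,361) and (311,338). The pillar top is at (414,190), the lens at (370,305) and the knob at (383,262). The mallet head is at (204,360) with its butt at (232,452), and the tray corners run from (562,293) to (648,440). The side view shows the frame standing high on its posts, with the knob at about (364,247).

```bash
cat > h.py <<'E'
import numpy as np, cv2
from plant import ctrl
from scipy.spatial.transform import Rotation as Ro
S=800/512
def cam(n): return ctrl.read_camera(n)
def px(c,u,v,z,s=S):
    "pixel (800-wide picture) at height z -> world"
    d=c["R"].T@np.array([((u+.5)/s-.5-c["cx"])/c["fx"],((v+.5)/s-.5-c["cy"])/c["fy"],1]); o=-c["R"].T@c["t"]
    return o+d*(z-o[2])/d[2]
def proj(c,X,s=S):
    p=c["R"]@np.array(X,float)+c["t"]; return np.array([c["fx"]*p[0]/p[2]+c["cx"]+.5,c["fy"]*p[1]/p[2]+c["cy"]+.5])*s-.5
def crop(c,u0,v0,w,h,name):
    "crop in 512 px units, scaled to <=800x600"
    k=min(800/w,600/h); im=c["img"][v0:v0+h,u0:u0+w,::-1]
    cv2.imwrite("pics/"+name,cv2.resize(im,(int(w*k),int(h*k)),interpolation=cv2.INTER_CUBIC)); print(name,"scale",k)
def rows(dp,s=None):
    "world shift m -> tool axes cm"
    s=s or ctrl.get_state(); return np.round(Ro.from_quat(s["tcp_rot"]).inv().apply(dp)*100,2)
E
python3 - <<'E'
from h import *
t=cam("top");sd=cam("side")
f=lambda n,u,v,z:print(n,px(t,u,v,z).round(4))
for p in[(321,276),(484,297),(475,361),(311,338)]:f("plate",*p,.02)
f("pillar",414,189,.211);f("lens",370,305,.212);f("knob",383,257,.269)
print("knob side",px(sd,364,246,.269),"pillar side",px(sd,297,253,.205))
for p in[(187,352),(217,345),(222,372),(193,380)]:f("head",*p,.052)
f("butt",231,452,.038);f("neck",212,380,.038)
for p in[(562,293),(640,293),(648,440),(569,440)]:f("tray",*p,.032)
f("block",312,250,.022)
f("lugL",325,296,.115);f("lugR",470,321,.115)
crop(t,190,100,140,140,"c1.png");crop(sd,200,150,100,120,"c2.png")
E
```

```text
plate [0.6434 0.1594 0.02  ]
plate [ 0.6036 -0.1453  0.02  ]
plate [ 0.4842 -0.126   0.02  ]
plate [0.5264 0.1751 0.02  ]
pillar [ 0.743  -0.0106  0.211 ]
lens [0.553  0.0584 0.212 ]
knob [0.6148 0.0372 0.269 ]
knob side [0.6098243  0.04302611 0.269     ] pillar side [ 0.74260377 -0.02343249  0.205     ]
head [0.497  0.3905 0.052 ]
head [0.5096 0.3378 0.052 ]
head [0.4615 0.3264 0.052 ]
head [0.4474 0.3768 0.052 ]
butt [0.3229 0.3073 0.038 ]
neck [0.4484 0.3474 0.038 ]
tray [ 0.609  -0.2882  0.032 ]
tray [ 0.6091 -0.4329  0.032 ]
tray [ 0.343  -0.4287  0.032 ]
tray [ 0.3431 -0.2883  0.032 ]
block [0.6932 0.1773 0.022 ]
lugL [0.5864 0.1399 0.115 ]
lugR [ 0.5433 -0.1074  0.115 ]
c1.png scale 4.285714285714286
c2.png scale 5.0
```

View pics/c1.png

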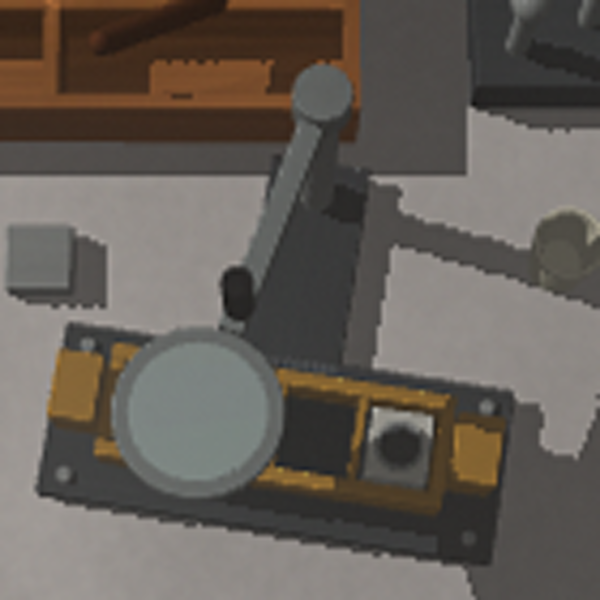

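View pics/c2.png

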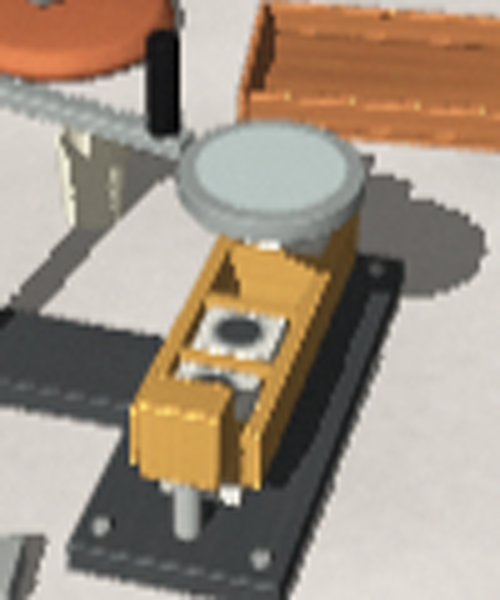

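Three inserts are present, in pockets 1, 3 and 4; pocket 2 is empty. The holder centre is about (0.564, 0.016) with yaw about -0.135. The pillar check matches, and lens_arm is about -0.21. I'll swing the lens to the left, so first I raise and turn the tool.

{"api": "send_rows", "payload": {
  "series": [
    [[0, 0, -1.2, 0, 0, -0.188, 1], [0, 0, -1.2, 0, 0, -0.188, 1], [0, 0, -1.2, 0, 0, -0.188, 1], [0, 0, -1.2, 0, 0, -0.188, 1], [0, 0, -1.2, 0, 0, -0.188, 1], [0, 0, -1.2, 0, 0, -0.188, 1], [0, 0, -1.2, 0, 0, -0.188, 1], [0, 0, -1.2, 0, 0, -0.188, 1], [0, 0, -1.2, 0, 0, -0.188, 1], [0, 0, -1.2, 0, 0, -0.188, 1]]
  ]
}}

```text
time: 1.45
eef_pos: [0.1544, -0.6569, 0.3513]
tcp_rot: [0.492, 0.87, 0.0, -0.0]
contact_force: [0.2, -0.9, -0.4]
opening: 0.998
finger_force: 0.0
```

{"api": "send_rows", "payload": {
  "series": [
    [[2.6, 5.3, 0, 0, 0, 0, 1], [2.6, 5.3, 0, 0, 0, 0, 1], [2.6, 5.3, 0, 0, 0, 0, 1], [2.6, 5.3, 0, 0, 0, 0, 1], [2.6, 5.3, 0, 0, 0, 0, 1], [2.6, 5.3, 0, 0, 0, 0, 1], [2.6, 5.3, 0, 0, 0, 0, 1], [2.6, 5.3, 0, 0, 0, 0, 1], [2.6, 5.3, 0, 0, 0, 0, 1], [0, 0, 0, 0, 0, 0, 1]]
  ]
}}

```text
time: 2.7
eef_pos: [0.4468, -0.2093, 0.3513]
tcp_rot: [0.492, 0.87, 0.0, 0.0]
contact_force: [-0.5, -0.4, -0.8]
opening: 0.993
finger_force: 0.0
```

{"api": "send_rows", "payload": {
  "series": [
    [[2.6, 5.4, 0, 0, 0, 0, 1], [2.6, 5.4, 0, 0, 0, 0, 1], [2.6, 5.4, 0, 0, 0, 0, 1], [2.6, 5.4, 0, 0, 0, 0, 1], [2.4, 5.3, 0, 0, 0, 0, 1], [0, 0, 3, 0, 0, 0, 1], [0, 0, 3, 0, 0, 0, 1], [0, 0, 3, 0, 0, 0, 1], [0, 0, 2.5, 0, 0, 0, 1], [0, 0, 0, 0, 0, 0, 0]]
  ],
  "force": 20
}}

```text
time: 3.95
eef_pos: [0.6101, 0.0336, 0.2332]
tcp_rot: [0.496, 0.869, -0.001, -0.003]
contact_force: [0.2, -0.1, -1.0]
opening: 0.818
finger_force: 0.0
```

{"api": "send_rows", "payload": {
  "series": [
    [[0, 0, 0, 0, 0, 0, -1], [0, 0, 0, 0, 0, 0, -1], [0, 0, 0, 0, 0, 0, -1], [0, 0, 0, 0, 0, 0, -1]]
  ]
}}

```text
time: 4.45
eef_pos: [0.6131, 0.0343, 0.2383]
tcp_rot: [0.495, 0.869, 0.001, 0.003]
contact_force: [3.4, -1.5, 2.8]
opening: 0.205
finger_force: 21.3
```

Run:
```python
from h import *
t=cam("top");crop(t,170,80,160,120,"c3.png")
```

```text
c3.png scale 5.0
```

View pics/c3.png

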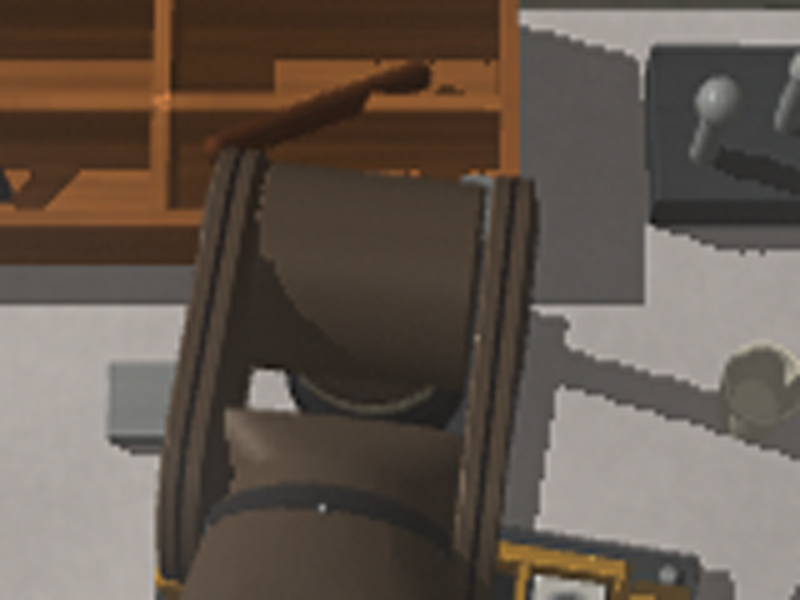

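The jaw stopped at about 17 mm, so the knob is gripped and the TCP sits at the expected radius. Now I swing it left along the arc.

{"api": "send_rows", "payload": {
  "series": [
    [[0.94, 1.26, 0, 0, 0, 0, -1], [0.79, 1.36, 0, 0, 0, 0, -1], [0.62, 1.45, 0, 0, 0, 0, -1], [0.45, 1.51, 0, 0, 0, 0, -1], [0.26, 1.55, 0, 0, 0, 0, -1], [0.08, 1.57, 0, 0, 0, 0, -1], [-0.11, 1.57, 0, 0, 0, 0, -1], [-0.29, 1.55, 0, 0, 0, 0, -1], [-0.47, 1.5, 0, 0, 0, 0, -1], [-0.64, 1.44, 0, 0, 0, 0, -1]]
  ]
}}

```text
time: 5.75
eef_pos: [0.7296, 0.1257, 0.2376]
tcp_rot: [0.495, 0.869, 0.0, -0.002]
contact_force: [-2.3, 2.7, 5.8]
opening: 0.205
finger_force: 21.9
```

{"api": "send_rows", "payload": {
  "series": [
    [[0, 0, 0, 0, 0, 0, -1], [0, 0, 0, 0, 0, 0, 0.3], [0, 0, 0, 0, 0, 0, 0.3], [0, 0, 0, 0, 0, 0, 0.3], [0, 0, -3, 0, 0, 0, 0.3], [0, 0, -4, 0, 0, 0, 0.3], [0, 0, -4, 0, 0, 0, 0.3]]
  ]
}}

```text
time: 6.62
eef_pos: [0.7299, 0.1237, 0.3469]
tcp_rot: [0.495, 0.869, -0.0, -0.001]
contact_force: [0.0, 0.3, 0.4]
opening: 0.65
finger_force: 0.0
```

{"api": "send_rows", "payload": {
  "series": [
    [[0, 0, 0, 0, 0, 0.183, 1], [0, 0, 0, 0, 0, 0.183, 1], [0, 0, 0, 0, 0, 0.183, 1], [0, 0, 0, 0, 0, 0.183, 1], [0, 0, 0, 0, 0, 0.183, 1], [0, 0, 0, 0, 0, 0.183, 1], [0, 0, 0, 0, 0, 0.183, 1], [0, 0, 0, 0, 0, 0.183, 1], [0, 0, 0, 0, 0, 0.183, 1], [0, 0, 0, 0, 0, 0.183, 1]]
  ]
}}

```text
time: 7.88
eef_pos: [0.73, 0.1237, 0.3459]
tcp_rot: [0.991, 0.134, -0.001, 0.0]
contact_force: [-0.1, -0.6, 0.6]
opening: 1.0
finger_force: 0.0
```

Run:
```python
from h import *
t=cam("top");crop(t,100,200,120,100,"c4.png");s=cam("side");crop(s,190,130,120,160,"c5.png")
```

```text
c4.png scale 6.0
c5.png scale 3.75
```

View pics/c4.png

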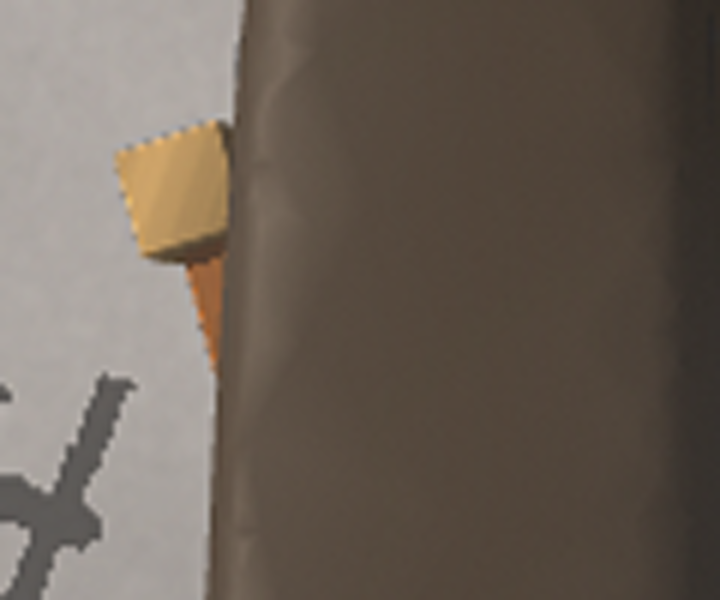

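View pics/c5.png

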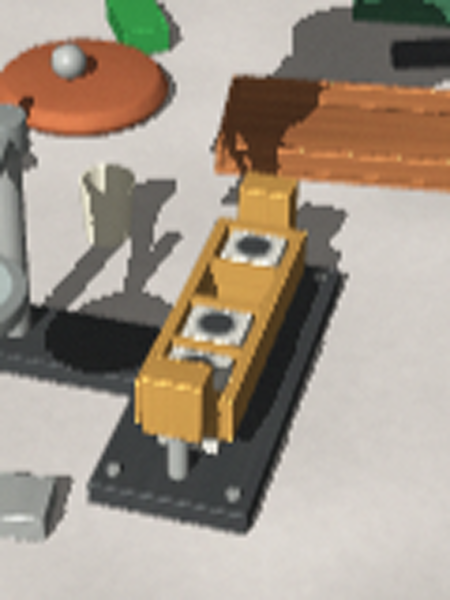

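The side crop shows all three inserts in place. The left lug top is near (178,374) in the crop and the right lug near (270,187). The mallet is unmoved.

Run:
```python
from h import *
t=cam("top");s=cam("side")
P={k:px(t,*v,.052,1)[:2].round(4) for k,v in dict(TL=(119.2,225.8),TR=(136.3,220.2),BL=(123.7,242.5),c=(130.4,231.4),).items()};print(P)
for n,u,v in(("butt",231,452),("nk",212,380)):print(n,px(t,u,v,.038))
a=P["TL"]-P["TR"];print("yaw from back edge",np.arctan2(-a[0],a[1]),"side",np.arctan2(*(P["TL"]-P["BL"])[::-1]))
for n,x,y in(("L",.581,.140),("R",.5475,-.108)):
  for z in(.117,.112,.107):print(n,z,proj(s,(x,y,z),1).round(1),proj(t,(x,y,z),S).round(1))
print("meas L 237.5 229.7  R 262 179.9 ; top L 325,296 R 470,321")
```

```text
{'TL': array([0.4951, 0.3912]), 'TR': array([0.5107, 0.3446]), 'BL': array([0.4489, 0.3759]), 'c': array([0.4795, 0.3592])}
butt [0.32290122 0.30731153 0.038     ]
nk [0.44835383 0.3474124  0.038     ]
yaw from back edge 0.323037554973061 side 0.3198012391268766
L 0.117 [238.6 227.2] [324.7 298.9]
L 0.112 [238.6 228.6] [325.1 299.4]
L 0.107 [238.6 230.1] [325.4 300. ]
R 0.117 [260.5 177.1] [470.4 318.4]
R 0.112 [260.4 178.4] [470.1 318.8]
R 0.107 [260.4 179.8] [469.8 319.3]
meas L 237.5 229.7  R 262 179.9 ; top L 325,296 R 470,321
```

{"api": "send_rows", "payload": {
  "series": [
    [[-3.4, -4.15, 0, 0, 0, 0, 1], [-3.4, -4.15, 0, 0, 0, 0, 1], [-3.4, -4.15, 0, 0, 0, 0, 1], [-3.4, -4.15, 0, 0, 0, 0, 1], [-3.4, -4.15, 0, 0, 0, 0, 1], [-3.4, -4.15, 0, 0, 0, 0, 1], [-3.3, -4.15, 0, 0, 0, 0, 1], [0, 0, 6, 0, 0, -0.05, 0.3], [0, 0, 6, 0, 0, 0, 0.3], [0, 0, 6, 0, 0, 0, 0.3]]
  ]
}}

```text
time: 9.32
eef_pos: [0.4229, 0.3391, 0.1652]
tcp_rot: [0.986, 0.164, 0.001, -0.0]
contact_force: [0.6, 0.4, 1.0]
opening: 0.646
finger_force: 0.0
```

Run:
```python
from h import *
st=ctrl.get_state();print(st["eef_pos"],Ro.from_quat(st["tcp_rot"]).as_matrix().round(3),st["qpos"].round(2))
t=cam("top");s=cam("side");i=np.vstack([cv2.resize(t["img"][180:305,60:230],None,fx=3,fy=3),]);
cv2.imwrite("pics/c6.png",np.hstack([cv2.resize(t["img"][190:320,90:190],(385,500)),cv2.resize(s["img"][270:370,240:360],(415,346))[:346].copy() if 0 else cv2.copyMakeBorder(cv2.resize(s["img"][270:370,240:360],(415,346)),0,154,0,0,0)])[:,:,::-1])
```

```text
[0.42290495 0.33911377 0.16520859] [[ 0.946  0.323  0.002]
 [ 0.323 -0.946  0.001]
 [ 0.002 -0.    -1.   ]] [ 0.49  0.06  1.96 -0.    1.12  1.73]
```

View pics/c6.png

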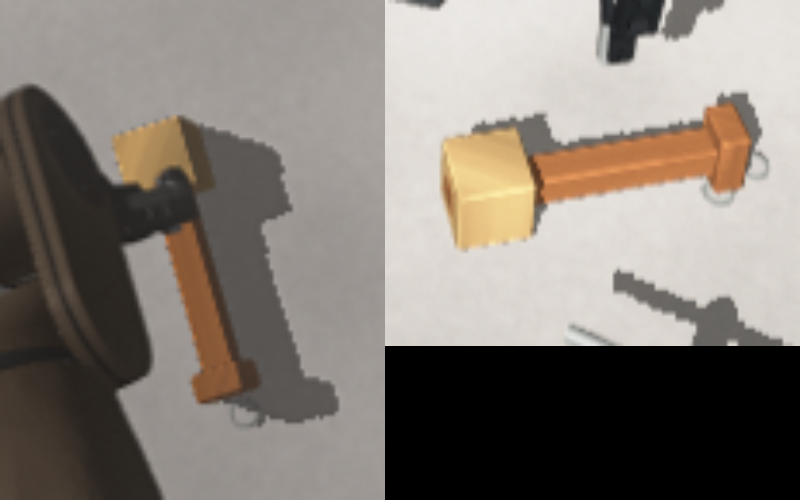

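The mallet matches the estimate and the gripper is lined up across the handle, about 60 mm from the head centre. I descend and grip.

{"api": "send_rows", "payload": {
  "series": [
    [[0, 0, 5, 0, 0, 0, 0.3], [0, 0, 5, 0, 0, 0, 0.3], [0, 0, 4, 0, 0, 0, 0.3], [0, 0, 1.5, 0, 0, 0, 0.3], [0, 0, 0, 0, 0, 0, 0.3], [0, 0, 0, 0, 0, 0, -1], [0, 0, 0, 0, 0, 0, -1], [0, 0, 0, 0, 0, 0, -1], [0, 0, 0, 0, 0, 0, -1]]
  ],
  "force": 110
}}

```text
time: 10.55
eef_pos: [0.425, 0.3403, 0.0142]
tcp_rot: [0.987, 0.162, 0.002, -0.001]
contact_force: [-0.8, 0.6, 6.4]
opening: 0.255
finger_force: 108.2
```

{"api": "send_rows", "payload": {
  "series": [
    [[0, 0, -1, 0, 0, 0, -1], [0, 0, -4, 0, 0, 0, -1], [0, 0, -6, 0, 0, 0, -1], [0, 0, -6, 0, 0, 0, -1], [0, 0, 0, 0, 0, 0, -1]]
  ]
}}

```text
time: 11.18
eef_pos: [0.4263, 0.3406, 0.1884]
tcp_rot: [0.987, 0.162, 0.006, -0.002]
contact_force: [0.1, 0.6, -2.7]
opening: 0.259
finger_force: 108.3
```

{"api": "send_rows", "payload": {
  "series": [
    [[0.55, 4.8, 0, 0, 0, 0, -1], [0.55, 4.8, 0, 0, 0, 0, -1], [0.55, 4.8, 0, 0, 0, 0, -1], [0.5, 4.8, 0, 0, 0, 0, -1], [0.5, 4.8, 0, 0, 0, 0, -1], [0, 0, 4, 0, 0, 0, -1], [0, 0, 0.9, 0, 0, 0, -1], [0, 0, 0, 0, 0, 0, -1]]
  ]
}}

```text
time: 12.18
eef_pos: [0.5238, 0.1203, 0.1311]
tcp_rot: [0.987, 0.162, -0.002, -0.0]
contact_force: [0.2, 1.0, -2.0]
opening: 0.253
finger_force: 108.7
```

Run:
```python
from h import *
t=cam("top");s=cam("side")
a=cv2.resize(t["img"][150:250,180:320],(400,286));b=cv2.resize(s["img"][170:280,190:310],(400,367))
cv2.imwrite("pics/c7.png",np.hstack([cv2.copyMakeBorder(a,0,81,0,0,0),b])[:,:,::-1])
st=ctrl.get_state();print(st["eef_pos"],st["contact_force"],Ro.from_quat(st["tcp_rot"]).as_matrix().round(3).tolist())
```

```text
[0.5250373  0.12075612 0.13286736] [ 0.47052615 -1.05969559 -2.77409647] [[0.947, 0.321, 0.0], [0.321, -0.947, 0.0], [0.0, -0.0, -1.0]]
```

View pics/c7.png

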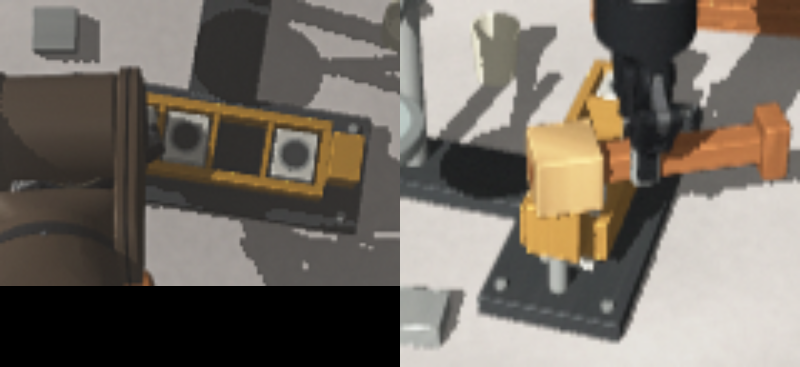

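The head sits over the left lug with the gripper clear of the frame. I descend gently to find contact.

{"api": "send_rows", "payload": {
  "series": [
    [[0, 0, 0.3, 0, 0, 0, -1], [0, 0, 0.3, 0, 0, 0, -1], [0, 0, 0, 0, 0, 0, -1]]
  ]
}}

```text
time: 12.65
eef_pos: [0.5257, 0.1205, 0.1271]
tcp_rot: [0.987, 0.162, 0.001, -0.0]
contact_force: [-0.7, 1.8, -0.5]
opening: 0.254
finger_force: 109.0
```

{"api": "send_rows", "payload": {
  "series": [
    [[0, 0, 0.3, 0, 0, 0, -1], [0, 0, 0, 0, 0, 0, -1]]
  ]
}}

```text
time: 12.9
eef_pos: [0.5261, 0.1208, 0.1245]
tcp_rot: [0.987, 0.162, 0.002, -0.001]
contact_force: [-0.3, 3.7, 4.6]
opening: 0.256
finger_force: 109.6
```

{"api": "send_rows", "payload": {
  "series": [
    [[0, 0, 0.3, 0, 0, 0, -1], [0, 0, 0, 0, 0, 0, -1]]
  ]
}}

```text
time: 13.15
eef_pos: [0.5257, 0.1204, 0.1208]
tcp_rot: [0.987, 0.162, 0.001, -0.0]
contact_force: [0.3, 3.8, 4.9]
opening: 0.259
finger_force: 109.7
```

{"api": "send_rows", "payload": {
  "series": [
    [[0, 0, -2.5, 0, 0, 0, -1], [-2.3, 4.42, 0, 0, 0, 0, -1], [-2.3, 4.42, 0, 0, 0, 0, -1], [-2.3, 4.42, 0, 0, 0, 0, -1], [-2.3, 4.42, 0, 0, 0, 0, -1], [-2.3, 4.42, 0, 0, 0, 0, -1], [0, 0, 0, 0, 0, 0, -1], [0, 0, 1.6, 0, 0, 0, -1], [0, 0, 0, 0, 0, 0, -1]]
  ]
}}

```text
time: 14.28
eef_pos: [0.4857, -0.125, 0.1272]
tcp_rot: [0.987, 0.163, -0.002, -0.001]
contact_force: [-0.2, -0.8, -3.1]
opening: 0.256
finger_force: 109.0
```

{"api": "send_rows", "payload": {
  "series": [
    [[0, 0, 0.3, 0, 0, 0, -1], [0, 0, 0, 0, 0, 0, -1]]
  ]
}}

```text
time: 14.52
eef_pos: [0.4867, -0.1252, 0.126]
tcp_rot: [0.987, 0.163, -0.0, -0.0]
contact_force: [-0.4, -0.0, -2.5]
opening: 0.258
finger_force: 109.0
```

{"api": "send_rows", "payload": {
  "series": [
    [[0, 0, 0.3, 0, 0, 0, -1], [0, 0, 0, 0, 0, 0, -1]]
  ]
}}

```text
time: 14.78
eef_pos: [0.4869, -0.1258, 0.1236]
tcp_rot: [0.987, 0.162, 0.0, -0.0]
contact_force: [-1.9, 2.0, 1.8]
opening: 0.256
finger_force: 109.5
```

{"api": "send_rows", "payload": {
  "series": [
    [[0, 0, 0.3, 0, 0, 0, -1], [0, 0, 0, 0, 0, 0, -1]]
  ]
}}

```text
time: 15.02
eef_pos: [0.487, -0.1264, 0.1205]
tcp_rot: [0.987, 0.162, 0.0, 0.0]
contact_force: [-1.9, -0.2, 2.8]
opening: 0.256
finger_force: 109.7
```

Run:
```python
from h import *
t=cam("top");s=cam("side")
a=cv2.resize(t["img"][150:250,180:320],(400,286));b=cv2.resize(s["img"][160:270,190:310],(400,367))
cv2.imwrite("pics/c8.png",np.hstack([cv2.copyMakeBorder(a,0,81,0,0,0),b])[:,:,::-1])
```

```text
(no output)
```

View pics/c8.png

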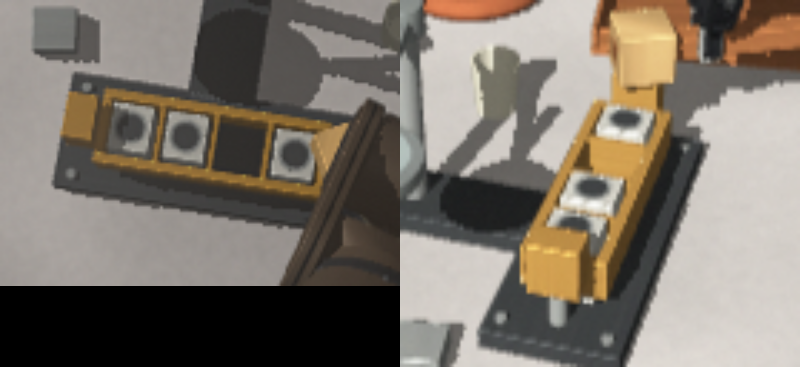

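The head sits on the right lug with the fingers clear. Both ends now give the same contact height, TCP about 0.1205, so the frame is level. I press the right end 6 mm.

{"api": "send_rows", "payload": {
  "series": [
    [[0, 0, 0.3, 0, 0, 0, -1], [0, 0, 0.3, 0, 0, 0, -1], [0, 0, 0, 0, 0, 0, -1]]
  ]
}}

```text
time: 15.5
eef_pos: [0.4873, -0.1268, 0.1144]
tcp_rot: [0.987, 0.162, 0.001, 0.001]
contact_force: [-1.4, -2.8, 2.1]
opening: 0.257
finger_force: 109.8
```

{"api": "send_rows", "payload": {
  "series": [
    [[0, 0, -2.5, 0, 0, 0, -1], [2.3, -4.42, 0, 0, 0, 0, -1], [2.3, -4.42, 0, 0, 0, 0, -1], [2.3, -4.42, 0, 0, 0, 0, -1], [2.3, -4.42, 0, 0, 0, 0, -1], [2.3, -4.42, 0, 0, 0, 0, -1], [0, 0, 0, 0, 0, 0, -1], [0, 0, 1.5, 0, 0, 0, -1], [0, 0, 0, 0, 0, 0, -1]]
  ]
}}

```text
time: 16.62
eef_pos: [0.5239, 0.1195, 0.1222]
tcp_rot: [0.987, 0.161, -0.002, -0.001]
contact_force: [-0.6, -0.1, -2.8]
opening: 0.26
finger_force: 109.1
```

{"api": "send_rows", "payload": {
  "series": [
    [[0, 0, 0.3, 0, 0, 0, -1], [0, 0, 0.3, 0, 0, 0, -1], [0, 0, 0.3, 0, 0, 0, -1], [0, 0, 0.3, 0, 0, 0, -1], [0, 0, 0, 0, 0, 0, -1]]
  ]
}}

```text
time: 17.25
eef_pos: [0.5254, 0.12, 0.1125]
tcp_rot: [0.987, 0.162, 0.0, 0.0]
contact_force: [-1.2, -0.7, 1.4]
opening: 0.259
finger_force: 109.9
```

{"api": "send_rows", "payload": {
  "series": [
    [[0, 0, -3, 0, 0, 0, -1], [-2.3, 4.42, 0, 0, 0, 0, -1], [-2.3, 4.42, 0, 0, 0, 0, -1], [-2.3, 4.42, 0, 0, 0, 0, -1], [-2.3, 4.42, 0, 0, 0, 0, -1], [-2.3, 4.42, 0, 0, 0, 0, -1], [0, 0, 0, 0, 0, 0, -1], [0, 0, 2, 0, 0, 0, -1], [0, 0, 0, 0, 0, 0, -1]]
  ]
}}

```text
time: 18.38
eef_pos: [0.4848, -0.1243, 0.1195]
tcp_rot: [0.987, 0.163, -0.003, -0.002]
contact_force: [-0.4, -0.3, -2.3]
opening: 0.263
finger_force: 109.3
```

{"api": "send_rows", "payload": {
  "series": [
    [[0, 0, 0.3, 0, 0, 0, -1], [0, 0, 0.3, 0, 0, 0, -1], [0, 0, 0.3, 0, 0, 0, -1], [0, 0, 0.3, 0, 0, 0, -1], [0, 0, 0.3, 0, 0, 0, -1], [0, 0, 0, 0, 0, 0, -1]]
  ]
}}

```text
time: 19.12
eef_pos: [0.4873, -0.1269, 0.1079]
tcp_rot: [0.987, 0.162, 0.001, 0.001]
contact_force: [-3.2, -3.6, 3.9]
opening: 0.253
finger_force: 110.3
```

{"api": "send_rows", "payload": {
  "series": [
    [[0, 0, -3, 0, 0, 0, -1], [2.3, -4.42, 0, 0, 0, 0, -1], [2.3, -4.42, 0, 0, 0, 0, -1], [2.3, -4.42, 0, 0, 0, 0, -1], [2.3, -4.42, 0, 0, 0, 0, -1], [2.3, -4.42, 0, 0, 0, 0, -1], [0, 0, 0, 0, 0, 0, -1], [0, 0, 2, 0, 0, 0, -1], [0, 0, 0, 0, 0, 0, -1]]
  ]
}}

```text
time: 20.25
eef_pos: [0.523, 0.1198, 0.1146]
tcp_rot: [0.987, 0.162, -0.003, -0.001]
contact_force: [-1.2, 0.0, -2.2]
opening: 0.259
finger_force: 109.6
```

{"api": "send_rows", "payload": {
  "series": [
    [[0, 0, 0.3, 0, 0, 0, -1], [0, 0, 0.3, 0, 0, 0, -1], [0, 0, 0, 0, 0, 0, -1]]
  ]
}}

```text
time: 20.62
eef_pos: [0.526, 0.1196, 0.1124]
tcp_rot: [0.987, 0.162, 0.001, 0.0]
contact_force: [0.3, -2.3, 1.0]
opening: 0.254
finger_force: 109.9
```

{"api": "send_rows", "payload": {
  "series": [
    [[0, 0, 0.3, 0, 0, 0, -1], [0, 0, 0.3, 0, 0, 0, -1], [0, 0, 0.2, 0, 0, 0, -1], [0, 0, 0, 0, 0, 0, -1]]
  ]
}}

```text
time: 21.12
eef_pos: [0.5256, 0.1204, 0.1036]
tcp_rot: [0.987, 0.162, 0.001, -0.0]
contact_force: [-0.2, 0.3, 2.9]
opening: 0.256
finger_force: 110.2
```

{"api": "send_rows", "payload": {
  "series": [
    [[0, 0, -3, 0, 0, 0, -1], [-2.3, 4.42, 0, 0, 0, 0, -1], [-2.3, 4.42, 0, 0, 0, 0, -1], [-2.3, 4.42, 0, 0, 0, 0, -1], [-2.3, 4.42, 0, 0, 0, 0, -1], [-2.3, 4.42, 0, 0, 0, 0, -1], [0, 0, 0, 0, 0, 0, -1], [0, 0, 2.4, 0, 0, 0, -1], [0, 0, 0, 0, 0, 0, -1]]
  ]
}}

```text
time: 22.25
eef_pos: [0.4852, -0.1248, 0.1071]
tcp_rot: [0.987, 0.162, -0.002, -0.002]
contact_force: [-0.4, -0.5, -3.6]
opening: 0.253
finger_force: 109.7
```

{"api": "send_rows", "payload": {
  "series": [
    [[0, 0, 0.3, 0, 0, 0, -1], [0, 0, 0.2, 0, 0, 0, -1], [0, 0, 0, 0, 0, 0, -1]]
  ]
}}

```text
time: 22.62
eef_pos: [0.487, -0.1257, 0.1048]
tcp_rot: [0.987, 0.163, 0.0, -0.0]
contact_force: [-1.2, 0.9, 0.1]
opening: 0.258
finger_force: 110.0
```

{"api": "send_rows", "payload": {
  "series": [
    [[0, 0, 0.25, 0, 0, 0, -1], [0, 0, 0, 0, 0, 0, -1]]
  ]
}}

```text
time: 22.88
eef_pos: [0.4872, -0.1262, 0.1028]
tcp_rot: [0.987, 0.162, 0.0, 0.0]
contact_force: [-4.1, -0.1, 4.6]
opening: 0.26
finger_force: 110.7
```

{"api": "send_rows", "payload": {
  "series": [
    [[0, 0, 0.2, 0, 0, 0, -1], [0, 0, 0, 0, 0, 0, -1]]
  ]
}}

```text
time: 23.12
eef_pos: [0.4873, -0.1265, 0.1023]
tcp_rot: [0.987, 0.163, -0.0, 0.0]
contact_force: [-7.6, 2.2, 12.1]
opening: 0.26
finger_force: 111.9
```

{"api": "send_rows", "payload": {
  "series": [
    [[0, 0, 0.15, 0, 0, 0, -1], [0, 0, 0, 0, 0, 0, -1]]
  ]
}}

```text
time: 23.38
eef_pos: [0.4874, -0.1266, 0.1019]
tcp_rot: [0.987, 0.163, -0.0, 0.0]
contact_force: [-11.7, 2.0, 18.3]
opening: 0.258
finger_force: 112.7
```

Right end is at its dead stop, TCP 0.102. Now the left end to its stop.

{"api": "send_rows", "payload": {
  "series": [
    [[0, 0, -2.8, 0, 0, 0, -1], [2.3, -4.42, 0, 0, 0, 0, -1], [2.3, -4.42, 0, 0, 0, 0, -1], [2.3, -4.42, 0, 0, 0, 0, -1], [2.3, -4.42, 0, 0, 0, 0, -1], [2.3, -4.42, 0, 0, 0, 0, -1], [0, 0, 0, 0, 0, 0, -1], [0, 0, 2.2, 0, 0, 0, -1], [0, 0, 0, 0, 0, 0, -1]]
  ]
}}

```text
time: 24.5
eef_pos: [0.5244, 0.1196, 0.103]
tcp_rot: [0.987, 0.162, -0.001, -0.0]
contact_force: [-0.4, -0.1, -2.2]
opening: 0.259
finger_force: 109.7
```

{"api": "send_rows", "payload": {
  "series": [
    [[0, 0, 0.3, 0, 0, 0, -1], [0, 0, 0.2, 0, 0, 0, -1], [0, 0, 0, 0, 0, 0, -1]]
  ]
}}

```text
time: 24.88
eef_pos: [0.5265, 0.1193, 0.1011]
tcp_rot: [0.987, 0.162, 0.002, 0.001]
contact_force: [-1.4, -2.6, 4.8]
opening: 0.26
finger_force: 110.6
```

{"api": "send_rows", "payload": {
  "series": [
    [[0, 0, 0.2, 0, 0, 0, -1], [0, 0, 0, 0, 0, 0, -1]]
  ]
}}

```text
time: 25.12
eef_pos: [0.5265, 0.1195, 0.0991]
tcp_rot: [0.987, 0.162, 0.002, 0.001]
contact_force: [-0.6, -2.4, 5.8]
opening: 0.258
finger_force: 110.6
```

{"api": "send_rows", "payload": {
  "series": [
    [[0, 0, 0.1, 0, 0, 0, -1], [0, 0, 0, 0, 0, 0, -1]]
  ]
}}

```text
time: 25.38
eef_pos: [0.5267, 0.1195, 0.0984]
tcp_rot: [0.987, 0.162, 0.002, 0.001]
contact_force: [-1.3, -2.6, 6.9]
opening: 0.258
finger_force: 110.8
```

{"api": "send_rows", "payload": {
  "series": [
    [[0, 0, 0.2, 0, 0, 0, -1], [0, 0, 0, 0, 0, 0, -1]]
  ]
}}

```text
time: 25.62
eef_pos: [0.527, 0.1195, 0.0967]
tcp_rot: [0.987, 0.162, 0.002, 0.001]
contact_force: [-0.6, -2.4, 7.1]
opening: 0.255
finger_force: 110.9
```

{"api": "send_rows", "payload": {
  "series": [
    [[0, 0, 0.2, 0, 0, 0, -1], [0, 0, 0, 0, 0, 0, -1]]
  ]
}}

```text
time: 25.88
eef_pos: [0.5274, 0.1196, 0.0957]
tcp_rot: [0.987, 0.162, 0.003, 0.001]
contact_force: [-2.8, -3.1, 11.6]
opening: 0.256
finger_force: 111.8
```

{"api": "send_rows", "payload": {
  "series": [
    [[0, 0, 0.15, 0, 0, 0, -1], [0, 0, 0, 0, 0, 0, -1]]
  ]
}}

```text
time: 26.12
eef_pos: [0.5275, 0.1196, 0.0956]
tcp_rot: [0.987, 0.162, 0.002, 0.001]
contact_force: [-6.8, -2.8, 18.6]
opening: 0.257
finger_force: 112.7
```

Run:
```python
from h import *
t=cam("top");s=cam("side")
crop(s,190,150,130,110,"c9.png")
```

```text
c9.png scale 5.454545454545454
```

View pics/c9.png

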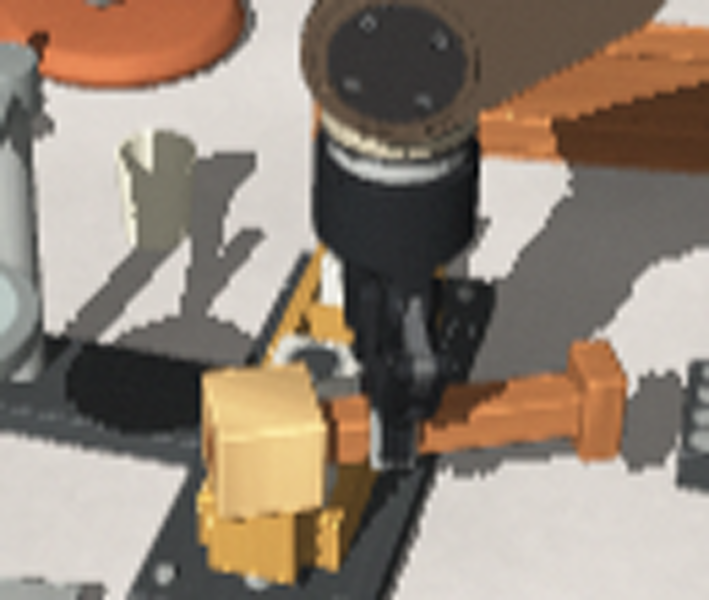

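The left end has reached a stop. The TCP is 6 mm lower than it was at the right stop, so the mallet may have pitched in the grip. I re-check the right end.

{"api": "send_rows", "payload": {
  "series": [
    [[0, 0, -2.8, 0, 0, 0, -1], [-2.3, 4.42, 0, 0, 0, 0, -1], [-2.3, 4.42, 0, 0, 0, 0, -1], [-2.3, 4.42, 0, 0, 0, 0, -1], [-2.3, 4.42, 0, 0, 0, 0, -1], [-2.3, 4.42, 0, 0, 0, 0, -1], [0, 0, 0, 0, 0, 0, -1], [0, 0, 1.7, 0, 0, 0, -1], [0, 0, 0, 0, 0, 0, -1]]
  ]
}}

```text
time: 27.35
eef_pos: [0.4872, -0.1262, 0.1021]
tcp_rot: [0.987, 0.163, -0.0, 0.001]
contact_force: [-1.0, -3.1, 3.0]
opening: 0.258
finger_force: 111.2
```

{"api": "send_rows", "payload": {
  "series": [
    [[0, 0, 0.3, 0, 0, 0, -1], [0, 0, 0, 0, 0, 0, -1]]
  ]
}}

```text
time: 27.6
eef_pos: [0.4875, -0.1264, 0.1014]
tcp_rot: [0.986, 0.164, -0.001, 0.002]
contact_force: [-9.3, -2.1, 15.9]
opening: 0.255
finger_force: 112.8
```

{"api": "send_rows", "payload": {
  "series": [
    [[0, 0, 0.3, 0, 0, 0, -1], [0, 0, 0, 0, 0, 0, -1]]
  ]
}}

```text
time: 27.85
eef_pos: [0.4876, -0.1267, 0.1006]
tcp_rot: [0.986, 0.164, -0.001, 0.002]
contact_force: [-16.8, -1.9, 27.1]
opening: 0.256
finger_force: 114.4
```

{"api": "send_rows", "payload": {
  "series": [
    [[0, 0, 0.3, 0, 0, 0, -1], [0, 0, 0, 0, 0, 0, -1]]
  ]
}}

```text
time: 28.1
eef_pos: [0.4875, -0.1272, 0.0994]
tcp_rot: [0.986, 0.165, -0.002, 0.002]
contact_force: [-22.0, -1.7, 37.5]
opening: 0.258
finger_force: 115.8
```

{"api": "send_rows", "payload": {
  "series": [
    [[0, 0, -3, 0, 0, 0, -1], [0, 0, -4, 0, 0, 0, -1], [1.16, -5.8, 0, 0, 0, 0, -1], [1.16, -5.8, 0, 0, 0, 0, -1], [1.16, -5.8, 0, 0, 0, 0, -1], [1.16, -5.8, 0, 0, 0, 0, -1], [1.16, -5.8, 0, 0, 0, 0, -1], [1.16, -5.8, 0, 0, 0, 0, -1], [1.16, -5.8, 0, 0, 0, 0, -1], [1.16, -5.8, 0, 0, 0, 0, -1]]
  ]
}}

```text
time: 29.35
eef_pos: [0.4235, 0.346, 0.1607]
tcp_rot: [0.987, 0.164, -0.001, 0.0]
contact_force: [1.3, -0.1, -2.0]
opening: 0.26
finger_force: 110.3
```

Run:
```python
from h import *
st=ctrl.get_state();print(st["eef_pos"],Ro.from_quat(st["tcp_rot"]).as_matrix().round(3).tolist())
t=cam("top");s=cam("side")
a=cv2.resize(t["img"][165:235,190:320],(400,215),interpolation=cv2.INTER_CUBIC);b=cv2.resize(s["img"][160:280,205:305],(400,480),interpolation=cv2.INTER_CUBIC)
d=cv2.resize(s["img"][240:350,240:400],(400,275),interpolation=cv2.INTER_CUBIC)
cv2.imwrite("pics/c10.png",np.hstack([np.vstack([a,d]),cv2.copyMakeBorder(b,0,10,0,0,0)])[:,:,::-1])
for n,c in(("top",t),("side",s)):cv2.imwrite(f"pics/{n}10.png",c["img"][:,:,::-1])
for y in(.15,.1725):
 for sg in(1,-1):
  x0=np.array([.5647+sg*.125*np.sin(y),.016+sg*.125*np.cos(y)])
  for z in(.089,.095):p=proj(s,(*x0,z),1);q=proj(t,(*x0,z),1);print(y,sg,z,"side crop",((p-[205,160])*4).round(0),"top crop",((q-[190,165])*400/130).round(0))
```

```text
[0.42351042 0.34596068 0.16072549] [[0.946, 0.323, -0.003], [0.323, -0.946, -0.001], [-0.003, 0.0, -1.0]]
0.15 1 0.089 side crop [131. 301.] top crop [58. 84.]
0.15 1 0.095 side crop [131. 294.] top crop [58. 82.]
0.15 -1 0.089 side crop [223.  99.] top crop [337. 125.]
0.15 -1 0.095 side crop [223.  93.] top crop [338. 124.]
0.1725 1 0.089 side crop [127. 300.] top crop [59. 81.]
0.1725 1 0.095 side crop [127. 293.] top crop [58. 79.]
0.1725 -1 0.089 side crop [226. 100.] top crop [337. 129.]
0.1725 -1 0.095 side crop [226.  93.] top crop [338. 127.]
```

View pics/c10.png

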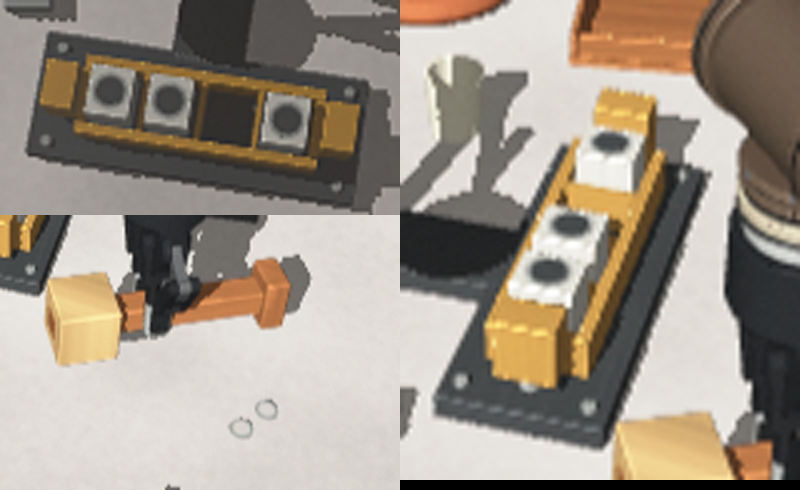

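Both ends look down, with the inserts standing proud of the frame by similar amounts, but lug readings by eye are too coarse. I'll fit a frame model to the brass silhouettes in both cameras.

```bash
cat > fit.py <<'E'
from h import *
from scipy.optimize import minimize
K=4
def box(x0,x1,y0,y1,z0,z1): return np.array([(x,y,z) for x in(x0,x1) for y in(y0,y1) for z in(z0,z1)])
def world(P,cx,cy,yaw,zL,zR):
    # frame top at lug-.03; tilt about x
    z=P[:,2]+(zL+zR)/2+(zL-zR)*P[:,1]/.25
    c,s=np.cos(yaw),np.sin(yaw); return np.c_[cx+c*P[:,0]-s*P[:,1],cy+s*P[:,0]+c*P[:,1],z]
def sil(c,par,shape,roi):
    m=np.zeros((shape[0],shape[1]),np.uint8)
    for B in(box(-.037,.037,-.112,.112,-.068,-.03),box(-.022,.022,.11,.14,par[5],0),box(-.022,.022,-.14,-.11,par[5],0)):
        W=world(B,*par[:5]); q=np.array([(proj(c,w,1)-roi[:2])*K for w in W])
        cv2.fillConvexPoly(m,cv2.convexHull(q.astype(np.float32).round().astype(np.int32)),255)
    return m
def mask(c,roi,ins=True):
    u,v,w,h=roi; im=cv2.resize(c["img"][v:v+h,u:u+w],None,fx=K,fy=K,interpolation=cv2.INTER_LINEAR)
    hsv=cv2.cvtColor(im,cv2.COLOR_RGB2HSV); m=((hsv[...,0]>13)&(hsv[...,0]<28)&(hsv[...,1]>120)&(hsv[...,2]>50)).astype(np.uint8)*255
    return m,im
if __name__=="__main__":
    t=cam("top");s=cam("side")
    for n,c in(("top",t),("side",s)): c["img"]=cv2.imread(f"pics/{n}10.png")[:,:,::-1].copy()
    R={"top":(195,165,120,70),"side":(215,170,65,90)}
    M={}
    for n,c in(("top",t),("side",s)):
        m,im=mask(c,R[n]); M[n]=(c,m,m.shape); print(n,(m>0).sum())
    def cost(p):
        J=0
        for n,(c,m,sh) in M.items():
            q=sil(c,p,sh,R[n]); 
            out=(m>0)&(q==0)                 # brass outside the model
            k=cv2.dilate(m,np.ones((3,3)));cn,_=cv2.findContours(k,cv2.RETR_EXTERNAL,cv2.CHAIN_APPROX_NONE)
            f=np.zeros_like(m);cv2.drawContours(f,cn,-1,255,-1);f|=extra[n]
            J+=((f>0)^(q>0)).sum()
        return J/K**2
    extra={}
    for n,(c,m,sh) in M.items():   # add inserts: hull not needed in top, bright pixels in side
        g=cv2.resize(c["img"][R[n][1]:R[n][1]+R[n][3],R[n][0]:R[n][0]+R[n][2]],None,fx=K,fy=K)
        extra[n]=np.zeros_like(m)
    for h in(-.068,-.05):
        best=None
        for x0 in([.5647,.016,-.15,.089,.089],[.5647,.016,-.15,.085,.097]):
            r=minimize(lambda p:cost([*p,h]),x0,method="Nelder-Mead",options=dict(initial_simplex=np.vstack([x0]+[np.array(x0)+d for d in np.diag([.006,.006,.03,.01,-.01])]),maxfev=500,xatol=1e-4))
            print(h,r.fun,r.x.round(4))
E
python3 fit.py
```

```text
top 16942
side 17421
-0.068 1780.8125 [ 0.5644  0.0128 -0.146   0.0901  0.0814]
-0.068 1772.9375 [ 0.5648  0.0131 -0.1578  0.0864  0.0828]
-0.05 1717.375 [ 0.5657  0.0135 -0.1519  0.0796  0.082 ]
-0.05 1712.125 [ 0.5653  0.0129 -0.1556  0.079   0.083 ]
```

Run:
```python
from fit import *
s=cam("side");s["img"]=cv2.imread("pics/side10.png")[:,:,::-1].copy()
im=s["img"].astype(int)
for n,sg in(("L",1),("R",-1)):
  for z in(.089,.095):
    B=np.array([(x,sg*.125+y,0) for x in(-.022,.022) for y in(-.015,.015)])
    print(n,z,[tuple(proj(s,w,1).round(1)) for w in world(B,.565,.0148,-.15,z,z)],"(x-,y-)(x-,y+)(x+,y-)(x+,y+)")
for n,cols,r0,r1 in(("L",range(230,242,3),228,262),("R",range(256,268,3),176,200)):
  print(n,"rows from",r0)
  for c in cols: print(c,[f"{a[0]}/{a[2]}" for a in im[r0:r1,c]])
```

```text
L 0.089 [(np.float64(247.2), np.float64(232.9)), (np.float64(244.1), np.float64(240.1)), (np.float64(231.4), np.float64(230.0)), (np.float64(228.0), np.float64(237.0))] (x-,y-)(x-,y+)(x+,y-)(x+,y+)
L 0.095 [(np.float64(247.2), np.float64(231.2)), (np.float64(244.1), np.float64(238.3)), (np.float64(231.3), np.float64(228.2)), (np.float64(228.0), np.float64(235.2))] (x-,y-)(x-,y+)(x+,y-)(x+,y+)
R 0.089 [(np.float64(268.6), np.float64(183.1)), (np.float64(266.4), np.float64(188.3)), (np.float64(255.0), np.float64(180.9)), (np.float64(252.5), np.float64(186.0))] (x-,y-)(x-,y+)(x+,y-)(x+,y+)
R 0.095 [(np.float64(268.7), np.float64(181.5)), (np.float64(266.5), np.float64(186.7)), (np.float64(255.0), np.float64(179.3)), (np.float64(252.5), np.float64(184.4))] (x-,y-)(x-,y+)(x+,y-)(x+,y+)
L rows from 228
230 ['71/75', '73/75', '78/74', '121/70', '189/80', '218/87', '210/82', '204/78', '208/82', '212/85', '211/82', '211/82', '236/99', '247/113', '216/85', '223/88', '224/89', '225/89', '225/90', '223/87', '224/89', '223/87', '225/90', '223/88', '224/90', '212/87', '160/81', '70/74', '74/76', '
[... 1433 characters left out ...]
97/147', '205/79', '208/80', '207/81', '210/83', '235/98', '247/112', '225/91', '224/88', '224/99', '209/135', '140/137', '73/76', '73/77', '74/77', '103/104', '175/169', '239/234']
262 ['207/86', '209/154', '229/221', '229/221', '227/217', '228/219', '226/194', '216/108', '207/81', '208/80', '211/81', '226/89', '236/100', '221/88', '225/90', '224/88', '225/129', '218/187', '192/186', '171/170', '183/179', '214/204', '229/220', '226/215']
265 ['194/75', '223/136', '229/204', '230/222', '230/222', '229/222', '219/206', '195/148', '204/79', '207/79', '209/81', '207/80', '235/98', '247/114', '225/89', '224/89', '225/98', '226/163', '225/213', '194/181', '124/116', '107/100', '104/97', '103/96']
```

Run:
```python
from fit import *
s=cam("side");t=cam("top")
k=400/130
for n,(a,b),(c,d) in(("i1",(287,121),(210,143)),("i3",(170,100),(172,225)),("i4",(110,92),(149,271))):
  X=px(t,190+(a+.5)/k-.5,165+(b+.5)/k-.5,.082,1); q=proj(s,X,1); m=np.array([205+(c+.5)/4-.5,160+(d+.5)/4-.5]); print(n,X.round(4),"side pred",q.round(1),"meas",m.round(1),(m-q).round(1))
for n,(a,b) in(("lugL",(59,84)),("lugR",(340,128))):
  for z in(.089,.095):
    X=px(t,190+(a+.5)/k-.5,165+(b+.5)/k-.5,z,1); print(n,z,X.round(4),proj(s,X,1).round(1))
# plate corners: near-left corner in side crop (603,447)-400, far-right etc.
for n,(c,d) in(("x-y+",(203,433)),("x+y+",(38,398)),("x-y-",(308,172))):
  m=(205+(c+.5)/4-.5,160+(d+.5)/4-.5);print(n,px(s,*m,.02,1).round(4))
for n,(a,b) in(("x-y+",(27,153)),("x+y+",(50,33)),("x-y-",(360,206)),("x+y-",(370,80))):
  print("top",n,px(t,190+(a+.5)/k-.5,165+(b+.5)/k-.5,.02,1).round(4))
```

```text
i1 [ 0.552  -0.0628  0.082 ] side pred [257.2 194.7] meas [257.1 195.4] [-0.1  0.7]
i3 [0.5709 0.0415 0.082 ] side pred [246.8 215.2] meas [247.6 215.9] [0.8 0.7]
i4 [0.5781 0.0951 0.082 ] side pred [241.9 226.9] meas [241.9 227.4] [0.  0.5]
lugL 0.089 [0.584 0.14  0.089] [237.4 235.3]
lugL 0.095 [0.5829 0.1393 0.095 ] [237.9 233.4]
lugR 0.089 [ 0.5446 -0.1091  0.089 ] [261.2 184.5]
lugR 0.095 [ 0.5437 -0.1084  0.095 ] [261.5 183.1]
x-y+ [0.5302 0.1836 0.02  ]
x+y+ [0.6438 0.165  0.02  ]
x-y- [ 0.4778 -0.1179  0.02  ]
top x-y+ [0.5315 0.1764 0.02  ]
top x+y+ [0.6466 0.1576 0.02  ]
top x-y- [ 0.4821 -0.1341  0.02  ]
top x+y- [ 0.6014 -0.1462  0.02  ]
```

From the local residuals and the contact heights, the right lug seems 6–10 mm higher than the left, despite stopping hard. I'll press it again a little further outboard and read the wrist moment to see where contact happens.

{"api": "send_rows", "payload": {
  "series": [
    [[-1.1, 5.8, 0, 0, 0, 0, -1], [-1.1, 5.8, 0, 0, 0, 0, -1], [-1.1, 5.8, 0, 0, 0, 0, -1], [-1.1, 5.8, 0, 0, 0, 0, -1], [-1.1, 5.8, 0, 0, 0, 0, -1], [-1.1, 5.8, 0, 0, 0, 0, -1], [-1.1, 5.8, 0, 0, 0, 0, -1], [-1.1, 6.1, 0, 0, 0, 0, -1], [0, 0, 5, 0, 0, 0, -1], [0, 0, 0, 0, 0, 0, -1]]
  ]
}}

```text
time: 30.95
eef_pos: [0.4881, -0.1277, 0.1086]
tcp_rot: [0.987, 0.16, -0.004, -0.003]
contact_force: [-0.7, 0.2, -3.0]
opening: 0.257
finger_force: 110.3
```

{"api": "send_rows", "payload": {
  "series": [
    [[0, 0, 0.4, 0, 0, 0, -1], [0, 0, 0.3, 0, 0, 0, -1], [0, 0, 0, 0, 0, 0, -1]]
  ]
}}

```text
time: 31.32
eef_pos: [0.493, -0.1272, 0.1069]
tcp_rot: [0.987, 0.163, 0.001, 0.001]
contact_force: [-0.8, 0.0, -3.0]
opening: 0.256
finger_force: 110.3
```

{"api": "send_rows", "payload": {
  "series": [
    [[0, 0, 0.3, 0, 0, 0, -1], [0, 0, 0, 0, 0, 0, -1]]
  ]
}}

```text
time: 31.58
eef_pos: [0.4923, -0.1272, 0.1028]
tcp_rot: [0.987, 0.162, -0.0, -0.0]
contact_force: [-0.5, 0.2, -2.5]
opening: 0.256
finger_force: 110.3
```

Run:
```python
from h import *
st=ctrl.get_state()
for k in("eef_pos","contact_force","wrist_torque","qpos","joint_efforts"):print(k,st[k].round(3))
for n in("top","side"):cv2.imwrite(f"pics/{n}11.png",cam(n)["img"][:,:,::-1])
```

```text
eef_pos [ 0.492 -0.127  0.103]
contact_force [-0.504  0.169 -2.483]
wrist_torque [-0.029  0.072  0.05 ]
qpos [-0.453  0.068  2.081 -0.     0.993  0.792]
joint_efforts [ 6.0000e-03 -2.9508e+01 -2.6720e+01  3.3000e-02 -5.9000e-02  0.0000e+00]
```

{"api": "send_rows", "payload": {
  "series": [
    [[0, 0, 0.3, 0, 0, 0, -1], [0, 0, 0, 0, 0, 0, -1]]
  ]
}}

```text
time: 31.92
eef_pos: [0.4928, -0.1277, 0.1016]
tcp_rot: [0.987, 0.162, 0.0, 0.0]
contact_force: [-3.5, 1.1, 6.0]
opening: 0.262
finger_force: 111.8
```

{"api": "send_rows", "payload": {
  "series": [
    [[0, 0, 0.3, 0, 0, 0, -1], [0, 0, 0, 0, 0, 0, -1]]
  ]
}}

```text
time: 32.17
eef_pos: [0.493, -0.128, 0.1008]
tcp_rot: [0.987, 0.163, -0.0, 0.0]
contact_force: [-11.0, 2.0, 18.3]
opening: 0.258
finger_force: 113.3
```

Run:
```python
from h import *
st=ctrl.get_state()
for k in("eef_pos","contact_force","wrist_torque"):print(k,st[k].round(3))
```

```text
eef_pos [ 0.493 -0.128  0.101]
contact_force [-11.045   1.993  18.263]
wrist_torque [0.617 1.21  0.223]
```

Both the table-based offset (TCP minus 14 mm) and the insert-calibrated side view put the right lug at 88–91 mm and the left at about 81 mm. That means both ends are down if the mallet hasn't pitched in the grip. I check by lowering the mallet onto the bench at its laying-down spot and noting the contact height.

{"api": "send_rows", "payload": {
  "series": [
    [[0, 0, -3, 0, 0, 0, -1], [0, 0, -3, 0, 0, 0, -1], [1.07, -5.8, 0, 0, 0, 0, -1], [1.07, -5.8, 0, 0, 0, 0, -1], [1.07, -5.8, 0, 0, 0, 0, -1], [1.07, -5.8, 0, 0, 0, 0, -1], [1.07, -5.8, 0, 0, 0, 0, -1], [1.07, -5.8, 0, 0, 0, 0, -1], [1.07, -5.8, 0, 0, 0, 0, -1], [1.07, -5.8, 0, 0, 0, 0, -1]]
  ]
}}

```text
time: 33.42
eef_pos: [0.4244, 0.3415, 0.1568]
tcp_rot: [0.987, 0.162, 0.0, -0.0]
contact_force: [1.0, -0.1, -1.7]
opening: 0.256
finger_force: 110.4
```

{"api": "send_rows", "payload": {
  "series": [
    [[0, 0, 5, 0, 0, 0, -1], [0, 0, 5, 0, 0, 0, -1], [0, 0, 3, 0, 0, 0, -1], [0, 0, 0, 0, 0, 0, -1]]
  ]
}}

```text
time: 33.92
eef_pos: [0.4224, 0.3383, 0.0237]
tcp_rot: [0.987, 0.162, -0.004, 0.001]
contact_force: [0.4, 0.5, -3.1]
opening: 0.255
finger_force: 110.4
```

{"api": "send_rows", "payload": {
  "series": [
    [[0, 0, 0.3, 0, 0, 0, -1], [0, 0, 0, 0, 0, 0, -1]]
  ]
}}

```text
time: 34.17
eef_pos: [0.4263, 0.3402, 0.0256]
tcp_rot: [0.987, 0.162, 0.002, -0.001]
contact_force: [0.3, -0.8, -3.2]
opening: 0.259
finger_force: 110.4
```

{"api": "send_rows", "payload": {
  "series": [
    [[0, 0, 0.3, 0, 0, 0, -1], [0, 0, 0, 0, 0, 0, -1]]
  ]
}}

```text
time: 34.42
eef_pos: [0.4251, 0.3396, 0.0213]
tcp_rot: [0.987, 0.162, 0.0, -0.0]
contact_force: [-0.8, -0.1, -3.5]
opening: 0.263
finger_force: 110.5
```

{"api": "send_rows", "payload": {
  "series": [
    [[0, 0, 0.3, 0, 0, 0, -1], [0, 0, 0, 0, 0, 0, -1]]
  ]
}}

```text
time: 34.67
eef_pos: [0.4247, 0.3394, 0.0175]
tcp_rot: [0.987, 0.162, -0.0, 0.0]
contact_force: [0.1, -0.2, -3.2]
opening: 0.256
finger_force: 110.5
```

{"api": "send_rows", "payload": {
  "series": [
    [[0, 0, 0.2, 0, 0, 0, -1], [0, 0, 0, 0, 0, 0, -1]]
  ]
}}

```text
time: 34.92
eef_pos: [0.4251, 0.3396, 0.0163]
tcp_rot: [0.987, 0.162, -0.0, 0.0]
contact_force: [-0.6, -0.4, 0.4]
opening: 0.258
finger_force: 111.1
```

{"api": "send_rows", "payload": {
  "series": [
    [[0, 0, 0.2, 0, 0, 0, -1], [0, 0, 0, 0, 0, 0, -1]]
  ]
}}

```text
time: 35.17
eef_pos: [0.4256, 0.3397, 0.0145]
tcp_rot: [0.987, 0.162, 0.0, 0.0]
contact_force: [1.3, -0.0, 3.3]
opening: 0.257
finger_force: 111.4
```

{"api": "send_rows", "payload": {
  "series": [
    [[0, 0, 0.2, 0, 0, 0, -1], [0, 0, 0, 0, 0, 0, -1]]
  ]
}}

```text
time: 35.42
eef_pos: [0.4257, 0.3398, 0.0141]
tcp_rot: [0.987, 0.162, -0.0, 0.0]
contact_force: [-1.8, -4.6, 13.4]
opening: 0.256
finger_force: 112.5
```

The mallet sits flat at TCP 0.0143, so there's no meaningful pitch and both lugs measure below 95 mm. I'll check this once more with a wireframe overlay of two hypotheses before letting go.

Run:
```python
from fit import *
s=cam("side");s["img"]=cv2.imread("pics/side10.png")[:,:,::-1].copy()
out=[];Z=6;u0,v0=222,175;w,h=66,98
for zL,zR in((.082,.089),(.089,.095)):
  im=cv2.resize(s["img"][v0:v0+h,u0:u0+w],None,fx=Z,fy=Z,interpolation=cv2.INTER_CUBIC)[:,:,::-1].copy()
  def quad(P,col):
    q=np.array([(proj(s,X,1)+[0,.6]-[u0,v0]+.5)*Z-.5 for X in P]).round().astype(np.int32);cv2.polylines(im,[q],True,col,1)
  R=lambda x,y0,y1,z:np.array([(-x,y0,z),(x,y0,z),(x,y1,z),(-x,y1,z)])
  W=lambda P:world(P,.565,.0162,-.160,zL,zR)
  for sg in(1,-1):quad(W(R(.022,sg*.11,sg*.14,0)),(255,0,255))
  quad(W(R(.037,-.112,.112,-.03)),(0,0,255))
  for y in(-.0795,.0265,.0795):quad(W(R(.027,y-.024,y+.024,-.03)),(0,160,0)); quad(world(R(.023,y-.02,y+.02,.082),.565,.0162,-.160,0,0),(255,0,0))
  out.append(im)
cv2.imwrite("pics/c11.png",np.hstack(out))
```

```text
(no output)
```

View pics/c11.png

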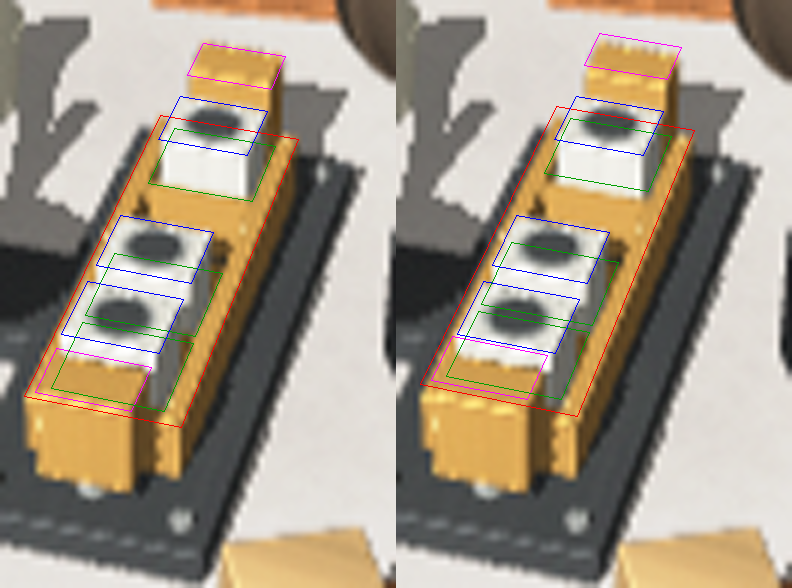

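In the left panel the overlay for 82/89 mm fits. The 89/95 mm overlay is clearly too high. Both ends are therefore fully down, and I lay the mallet down and release it.

{"api": "send_rows", "payload": {
  "series": [
    [[0, 0, 0, 0, 0, 0, 0.3], [0, 0, 0, 0, 0, 0, 0.3], [0, 0, 0, 0, 0, 0, 0.3], [0, 0, -2, 0, 0, 0, 0.4], [0, 0, -5, 0, 0, 0, 1], [0, 0, -6, 0, 0, 0, 1], [0, 0, -6, 0, 0, 0, 1]]
  ],
  "force": 60
}}

```text
time: 36.35
eef_pos: [0.4245, 0.3394, 0.203]
tcp_rot: [0.987, 0.162, -0.0, 0.0]
contact_force: [0.4, 0.0, -0.2]
opening: 0.999
finger_force: 0.0
```

{"api": "send_rows", "payload": {
  "series": [
    [[0, 0, 0, 0, 0, -0.181, 1], [0, 0, 0, 0, 0, -0.181, 1], [0, 0, 0, 0, 0, -0.181, 1], [0, 0, 0, 0, 0, -0.181, 1], [0, 0, 0, 0, 0, -0.181, 1], [0, 0, 0, 0, 0, -0.181, 1], [0, 0, 0, 0, 0, 0, 1]]
  ]
}}

```text
time: 37.22
eef_pos: [0.4248, 0.3395, 0.2014]
tcp_rot: [0.762, 0.648, -0.0, -0.0]
contact_force: [0.1, 0.7, 0.0]
opening: 1.003
finger_force: 0.0
```

{"api": "send_rows", "payload": {
  "series": [
    [[-5.4, 2.7, 0, 0, 0, 0, 1], [-5.4, 2.7, 0, 0, 0, 0, 1], [-5.4, 2.7, 0, 0, 0, 0, 1], [-5.4, 2.7, 0, 0, 0, 0, 1], [-5.4, 2.7, 0, 0, 0, 0, 1], [-5.4, 2.7, 0, 0, 0, 0, 1], [-5.4, 2.7, 0, 0, 0, 0, 1], [0, 0, 0, 0, 0, 0, 1], [0, 0, 0, 0, 0, 0, 1]]
  ]
}}

```text
time: 38.35
eef_pos: [0.5514, -0.0634, 0.2014]
tcp_rot: [0.762, 0.648, -0.0, -0.001]
contact_force: [0.5, 1.7, -0.5]
opening: 1.001
finger_force: 0.0
```

Run:
```python
from h import *
st=ctrl.get_state();print(st["eef_pos"].round(4),Ro.from_quat(st["tcp_rot"]).as_matrix().round(3).tolist())
print("to i1",rows(np.array([.552,-.0628,.062])-st["eef_pos"],st),"yaw err to 1.41:",1.41-np.arctan2(*Ro.from_quat(st["tcp_rot"]).as_matrix()[1::-1,0]))
t=cam("top");cv2.imwrite("pics/top12.png",t["img"][:,:,::-1])
a=cv2.resize(cv2.imread("pics/top0.png"),(512,384),interpolation=cv2.INTER_AREA)[:,:,::-1]
for n,(u,v,w,h) in dict(tray=(352,180,75,110),mallet=(105,210,60,95)).items():
  d=np.abs(a[v:v+h,u:u+w].astype(int)-t["img"][v:v+h,u:u+w]).max(2); print(n,"changed px",(d>50).sum())
```

```text
[ 0.5514 -0.0634  0.2014] [[0.161, 0.987, -0.001], [0.987, -0.161, 0.001], [0.001, -0.001, -1.0]]
to i1 [ 0.06  0.06 13.94] yaw err to 1.41: 0.0006453417144738349
tray changed px 219
mallet changed px 160
```

{"api": "send_rows", "payload": {
  "series": [
    [[0, 0, 5, 0, 0, 0, 1], [0, 0, 5, 0, 0, 0, 1], [0, 0, 2.5, 0, 0, 0, 1], [0.05, 0.05, 1.3, 0, 0, 0, 1], [0, 0, 0, 0, 0, 0, 1], [0, 0, 0, 0, 0, 0, -1], [0, 0, 0, 0, 0, 0, -1], [0, 0, 0, 0, 0, 0, -1], [0, 0, 0, 0, 0, 0, -1]]
  ],
  "force": 60
}}

```text
time: 39.52
eef_pos: [0.5538, -0.0637, 0.0656]
tcp_rot: [0.761, 0.649, 0.001, 0.002]
contact_force: [1.2, -0.2, 6.2]
opening: 0.521
finger_force: 63.0
```

Run:
```python
from h import *
t=cam("top")
im=t["img"][165:305,335:440];hsv=cv2.cvtColor(np.ascontiguousarray(im),cv2.COLOR_RGB2HSV)
m=((hsv[...,0]<18)&(hsv[...,1]>90)&(hsv[...,2]>60)).astype(np.uint8)
n,l,st,_=cv2.connectedComponentsWithStats(cv2.morphologyEx(m,cv2.MORPH_CLOSE,np.ones((5,5))));k=1+st[1:,4].argmax()
r=cv2.minAreaRect(np.argwhere(l==k)[:,::-1].astype(np.float32));b=cv2.boxPoints(r)+[335,165]
print(st[k]);W=np.array([px(t,u,v,.032,1)[:2] for u,v in b]);print(W.round(3).tolist(),W.mean(0).round(4))
```

```text
[  24   22   57   95 4910]
[[0.609, -0.285], [0.617, -0.438], [0.344, -0.431], [0.338, -0.284]] [ 0.477  -0.3595]
```

The insert is gripped: opening is 44 mm, the force is good, and the tray is undisturbed at (0.477, -0.3595). Now I lift it and carry it over.

{"api": "send_rows", "payload": {
  "series": [
    [[0, 0, -1, 0, 0, 0, -1], [0, 0, -3, 0, 0, 0, -1], [0, 0, -4, 0, 0, 0, -1], [0, 0, -3, 0, 0, 0, -1], [-2.5, 0.4, 0, 0, 0, 0, -1], [-5.3, 0.9, 0, 0, 0, 0, -1], [-5.3, 0.9, 0, 0, 0, 0, -1], [-5.3, 0.9, 0, 0, 0, 0, -1], [-5.3, 0.9, 0, 0, 0, 0, -1], [-5.4, 0.9, 0, 0, 0, 0, -1]]
  ]
}}

```text
time: 40.83
eef_pos: [0.5534, -0.3591, 0.1723]
tcp_rot: [0.761, 0.649, -0.0, -0.002]
contact_force: [1.3, -0.1, -2.3]
opening: 0.521
finger_force: 63.3
```

{"api": "send_rows", "payload": {
  "series": [
    [[0, 0, 3, 0, 0, 0, -1], [0, 0, 4, 0, 0, 0, -1], [0, 0, 2.5, 0, 0, 0, -1], [0, 0, 0.8, 0, 0, 0, -1], [0, 0, 0, 0, 0, 0, -1]]
  ]
}}

```text
time: 41.45
eef_pos: [0.5541, -0.3578, 0.0702]
tcp_rot: [0.761, 0.649, -0.0, -0.001]
contact_force: [-0.3, 0.6, -2.6]
opening: 0.523
finger_force: 63.2
```

Run:
```python
from h import *
st=ctrl.get_state();print(st["eef_pos"].round(4),st["contact_force"].round(2),st["opening"],st["finger_force"])
```

```text
[ 0.5541 -0.3578  0.0702] [-0.26  0.59 -2.57] 0.5232320604153731 63.19344162940979
```

{"api": "send_rows", "payload": {
  "series": [
    [[0, 0, 0.8, 0, 0, 0, -1], [0, 0, 0.5, 0, 0, 0, -1], [0, 0, 0.2, 0, 0, 0, -1], [0, 0, 0, 0, 0, 0, -1]]
  ]
}}

```text
time: 41.95
eef_pos: [0.5546, -0.3582, 0.0558]
tcp_rot: [0.761, 0.649, -0.0, -0.0]
contact_force: [0.8, -0.1, -2.7]
opening: 0.524
finger_force: 63.3
```

{"api": "send_rows", "payload": {
  "series": [
    [[0, 0, 0.15, 0, 0, 0, -1], [0, 0, 0, 0, 0, 0, -1]]
  ]
}}

```text
time: 42.2
eef_pos: [0.5546, -0.3583, 0.0544]
tcp_rot: [0.761, 0.649, 0.0, 0.0]
contact_force: [0.3, 0.8, -2.3]
opening: 0.52
finger_force: 63.3
```

{"api": "send_rows", "payload": {
  "series": [
    [[0, 0, 0.15, 0, 0, 0, -1], [0, 0, 0, 0, 0, 0, -1]]
  ]
}}

```text
time: 42.45
eef_pos: [0.5546, -0.3582, 0.0527]
tcp_rot: [0.761, 0.649, -0.0, -0.0]
contact_force: [-0.3, -0.3, -3.3]
opening: 0.521
finger_force: 63.4
```

{"api": "send_rows", "payload": {
  "series": [
    [[0, 0, 0.15, 0, 0, 0, -1], [0, 0, 0, 0, 0, 0, -1]]
  ]
}}

```text
time: 42.7
eef_pos: [0.5547, -0.3583, 0.0526]
tcp_rot: [0.761, 0.649, -0.0, -0.0]
contact_force: [-3.4, 2.9, 5.1]
opening: 0.52
finger_force: 64.1
```

{"api": "send_rows", "payload": {
  "series": [
    [[0, 0, 0.1, 0, 0, 0, -1], [0, 0, 0, 0, 0, 0, -1]]
  ]
}}

```text
time: 42.95
eef_pos: [0.5547, -0.3584, 0.0526]
tcp_rot: [0.761, 0.649, -0.0, -0.0]
contact_force: [-4.5, 4.3, 9.1]
opening: 0.521
finger_force: 64.7
```

{"api": "send_rows", "payload": {
  "series": [
    [[0, 0, -0.1, 0, 0, 0, 0.4], [0, 0, 0, 0, 0, 0, 0.4], [0, 0, 0, 0, 0, 0, 0.4], [0, 0, -3, 0, 0, 0, 0.4], [0, 0, -6, 0, 0, 0, 1], [0, 0, -5.8, 0, 0, 0, 1]]
  ]
}}

```text
time: 43.7
eef_pos: [0.5544, -0.3581, 0.2002]
tcp_rot: [0.761, 0.649, -0.0, -0.0]
contact_force: [-0.2, -0.8, -0.7]
opening: 1.001
finger_force: 0.0
```

{"api": "send_rows", "payload": {
  "series": [
    [[5.65, -0.68, 0, 0, 0, 0, 1], [5.65, -0.68, 0, 0, 0, 0, 1], [5.65, -0.68, 0, 0, 0, 0, 1], [5.65, -0.68, 0, 0, 0, 0, 1], [5.65, -0.68, 0, 0, 0, 0, 1], [5.65, -0.68, 0, 0, 0, 0, 1], [5.65, -0.68, 0, 0, 0, 0, 1], [0, 0, 0, 0, 0, 0, 1], [0, 0, 0, 0, 0, 0, 1]]
  ]
}}

```text
time: 44.82
eef_pos: [0.5702, 0.0396, 0.1992]
tcp_rot: [0.761, 0.649, -0.0, 0.0]
contact_force: [-0.5, 0.5, 0.0]
opening: 1.001
finger_force: 0.0
```

Run:
```python
from h import *
st=ctrl.get_state();print(st["eef_pos"].round(4));print("to i3",rows(np.array([.5709,.0418,.061])-st["eef_pos"],st))
t=cam("top");cv2.imwrite("pics/top13.png",t["img"][:,:,::-1])
# insert 1 top in the tray, bright low-saturation pixels
im=np.ascontiguousarray(t["img"][185:285,358:420]);hsv=cv2.cvtColor(im,cv2.COLOR_RGB2HSV)
m=((hsv[...,1]<50)&(hsv[...,2]>110)).astype(np.uint8);n,l,s,c=cv2.connectedComponentsWithStats(m);k=1+s[1:,4].argmax()
print(s[k],c[k]+[358,185],"pred top at",proj(t,(.5547,-.3584,.069),1))
```

```text
[0.5702 0.0396 0.1992]
to i3 [ 0.23  0.03 13.82]
[  0   0  62  31 246] [393.85772358 190.70325203] pred top at [389.00289955 203.85761977]
```

{"api": "send_rows", "payload": {
  "series": [
    [[0.2, 0, 5, 0, 0, 0, 1], [0, 0, 5, 0, 0, 0, 1], [0, 0, 2.5, 0, 0, 0, 1], [0, 0, 1.3, 0, 0, 0, 1], [0, 0, 0, 0, 0, 0, 1], [0, 0, 0, 0, 0, 0, -1], [0, 0, 0, 0, 0, 0, -1], [0, 0, 0, 0, 0, 0, -1], [0, 0, 0, 0, 0, 0, -1]]
  ]
}}

```text
time: 46.0
eef_pos: [0.5715, 0.0417, 0.0631]
tcp_rot: [0.761, 0.649, 0.001, 0.001]
contact_force: [-1.4, 0.1, 6.1]
opening: 0.523
finger_force: 63.2
```

{"api": "send_rows", "payload": {
  "series": [
    [[0, 0, -1, 0, 0, 0, -1], [0, 0, -3, 0, 0, 0, -1], [0, 0, -4, 0, 0, 0, -1], [0, 0, -3, 0, 0, 0, -1], [0, 0, 0, 0, 0, 0, -1]]
  ]
}}

```text
time: 46.62
eef_pos: [0.5721, 0.0417, 0.1741]
tcp_rot: [0.761, 0.649, 0.002, 0.002]
contact_force: [0.0, -0.0, -3.4]
opening: 0.524
finger_force: 62.4
```

{"api": "send_rows", "payload": {
  "series": [
    [[-3.1, -0.2, 0, 0, 0, 0, -1], [-5.4, -0.4, 0, 0, 0, 0, -1], [-5.4, -0.4, 0, 0, 0, 0, -1], [-5.4, -0.4, 0, 0, 0, 0, -1], [-5.4, -0.4, 0, 0, 0, 0, -1], [-5.4, -0.4, 0, 0, 0, 0, -1], [-5.4, -0.4, 0, 0, 0, 0, -1], [-5.4, -0.4, 0, 0, 0, 0, -1], [0, 0, 0, 0, 0, 0, -1]]
  ]
}}

```text
time: 47.75
eef_pos: [0.474, -0.36, 0.1687]
tcp_rot: [0.763, 0.647, -0.0, -0.002]
contact_force: [-0.2, 1.2, -3.5]
opening: 0.525
finger_force: 62.3
```

{"api": "send_rows", "payload": {
  "series": [
    [[0, 0, 4, 0, 0, 0, -1], [0, 0, 4, 0, 0, 0, -1], [0, 0, 2.5, 0, 0, 0, -1], [0, 0, 1, 0, 0, 0, -1], [0, 0, 0.4, 0, 0, 0, -1], [0, 0, 0, 0, 0, 0, -1]]
  ]
}}

```text
time: 48.5
eef_pos: [0.4767, -0.3575, 0.053]
tcp_rot: [0.761, 0.649, 0.0, 0.001]
contact_force: [-0.0, 0.4, -3.2]
opening: 0.52
finger_force: 62.2
```

Run:
```python
from h import *
st=ctrl.get_state();print(st["eef_pos"].round(4),st["contact_force"].round(2))
```

```text
[ 0.4767 -0.3575  0.053 ] [-0.04  0.44 -3.23]
```

{"api": "send_rows", "payload": {
  "series": [
    [[0, 0, 0.2, 0, 0, 0, -1], [0, 0, 0, 0, 0, 0, -1]]
  ]
}}

```text
time: 48.75
eef_pos: [0.4765, -0.3577, 0.0511]
tcp_rot: [0.761, 0.649, 0.0, 0.001]
contact_force: [-0.2, -0.2, -2.9]
opening: 0.526
finger_force: 62.2
```

{"api": "send_rows", "payload": {
  "series": [
    [[0, 0, 0.15, 0, 0, 0, -1], [0, 0, 0, 0, 0, 0, -1]]
  ]
}}

```text
time: 49.0
eef_pos: [0.4765, -0.3579, 0.0501]
tcp_rot: [0.761, 0.649, -0.0, 0.001]
contact_force: [-0.9, 1.4, 4.2]
opening: 0.522
finger_force: 63.0
```

{"api": "send_rows", "payload": {
  "series": [
    [[0, 0, 0.1, 0, 0, 0, -1], [0, 0, 0, 0, 0, 0, -1]]
  ]
}}

```text
time: 49.25
eef_pos: [0.4765, -0.3579, 0.0501]
tcp_rot: [0.761, 0.649, -0.0, 0.0]
contact_force: [-3.8, 3.2, 8.7]
opening: 0.521
finger_force: 63.8
```

{"api": "send_rows", "payload": {
  "series": [
    [[0, 0, -0.1, 0, 0, 0, 0.4], [0, 0, 0, 0, 0, 0, 0.4], [0, 0, 0, 0, 0, 0, 0.4], [0, 0, -3, 0, 0, 0, 0.4], [0, 0, -6, 0, 0, 0, 1], [0, 0, -6, 0, 0, 0, 1]]
  ]
}}

```text
time: 50.0
eef_pos: [0.4758, -0.357, 0.1996]
tcp_rot: [0.761, 0.649, -0.0, -0.001]
contact_force: [0.2, -0.4, -0.4]
opening: 0.997
finger_force: 0.0
```

{"api": "send_rows", "payload": {
  "series": [
    [[5.8, 0.34, 0, 0, 0, 0, 1], [5.8, 0.34, 0, 0, 0, 0, 1], [5.8, 0.34, 0, 0, 0, 0, 1], [5.8, 0.34, 0, 0, 0, 0, 1], [5.8, 0.34, 0, 0, 0, 0, 1], [5.8, 0.34, 0, 0, 0, 0, 1], [5.8, 0.34, 0, 0, 0, 0, 1], [5.7, 0.34, 0, 0, 0, 0, 1], [0, 0, 0, 0, 0, 0, 1], [0, 0, 0, 0, 0, 0, 1]]
  ]
}}

```text
time: 51.25
eef_pos: [0.5761, 0.0954, 0.1984]
tcp_rot: [0.761, 0.649, -0.0, -0.0]
contact_force: [-0.1, 0.0, 0.2]
opening: 1.0
finger_force: 0.0
```

Run:
```python
from h import *
st=ctrl.get_state();print(st["eef_pos"].round(4));print("to i4",rows(np.array([.5781,.0953,.0605])-st["eef_pos"],st))
```

```text
[0.5761 0.0954 0.1984]
to i4 [ 0.03  0.21 13.79]
```

{"api": "send_rows", "payload": {
  "series": [
    [[0, 0.2, 5, 0, 0, 0, 1], [0, 0, 5, 0, 0, 0, 1], [0, 0, 2.5, 0, 0, 0, 1], [0, 0, 1.3, 0, 0, 0, 1], [0, 0, 0, 0, 0, 0, 1], [0, 0, 0, 0, 0, 0, -1], [0, 0, 0, 0, 0, 0, -1], [0, 0, 0, 0, 0, 0, -1], [0, 0, 0, 0, 0, 0, -1]]
  ]
}}

```text
time: 52.38
eef_pos: [0.5798, 0.0952, 0.0627]
tcp_rot: [0.761, 0.649, 0.001, 0.001]
contact_force: [1.1, -0.8, 6.8]
opening: 0.522
finger_force: 62.6
```

{"api": "send_rows", "payload": {
  "series": [
    [[0, 0, -1, 0, 0, 0, -1], [0, 0, -3, 0, 0, 0, -1], [0, 0, -4, 0, 0, 0, -1], [0, 0, -3, 0, 0, 0, -1], [0, 0, 0, 0, 0, 0, -1]]
  ]
}}

```text
time: 53.0
eef_pos: [0.5794, 0.0953, 0.1732]
tcp_rot: [0.761, 0.649, 0.002, 0.002]
contact_force: [-0.2, -0.6, -2.7]
opening: 0.524
finger_force: 62.3
```

```bash
cat > tray.py <<'E'
from h import *
t=cam("top")
im=t["img"][165:305,335:440];hsv=cv2.cvtColor(np.ascontiguousarray(im),cv2.COLOR_RGB2HSV)
m=((hsv[...,0]<18)&(hsv[...,1]>90)&(hsv[...,2]>60)).astype(np.uint8)
n,l,st,_=cv2.connectedComponentsWithStats(cv2.morphologyEx(m,cv2.MORPH_CLOSE,np.ones((5,5))));k=1+st[1:,4].argmax()
b=cv2.boxPoints(cv2.minAreaRect(np.argwhere(l==k)[:,::-1].astype(np.float32)))+[335,165]
W=np.array([px(t,u,v,.032,1)[:2] for u,v in b]);print(W.round(3).tolist(),W.mean(0).round(4))
E
python3 tray.py
```

```text
[[0.61, -0.286], [0.616, -0.439], [0.344, -0.431], [0.338, -0.284]] [ 0.4771 -0.3599]
```

{"api": "send_rows", "payload": {
  "series": [
    [[-5.3, -1.17, 0, 0, 0, 0, -1], [-5.3, -1.17, 0, 0, 0, 0, -1], [-5.3, -1.17, 0, 0, 0, 0, -1], [-5.3, -1.17, 0, 0, 0, 0, -1], [-5.3, -1.17, 0, 0, 0, 0, -1], [-5.3, -1.17, 0, 0, 0, 0, -1], [-5.3, -1.17, 0, 0, 0, 0, -1], [-5.3, -1.17, 0, 0, 0, 0, -1], [-5.3, -1.17, 0, 0, 0, 0, -1], [0, 0, 0, 0, 0, 0, -1]]
  ]
}}

```text
time: 54.3
eef_pos: [0.3963, -0.361, 0.1681]
tcp_rot: [0.763, 0.647, -0.0, -0.002]
contact_force: [0.3, 1.4, -3.4]
opening: 0.52
finger_force: 62.3
```

{"api": "send_rows", "payload": {
  "series": [
    [[0, 0, 4, 0, 0, 0, -1], [0, 0, 4, 0, 0, 0, -1], [0, 0, 2.5, 0, 0, 0, -1], [0, 0, 1, 0, 0, 0, -1], [0, 0, 0.3, 0, 0, 0, -1], [0, 0, 0, 0, 0, 0, -1]]
  ]
}}

```text
time: 55.05
eef_pos: [0.3993, -0.3593, 0.0535]
tcp_rot: [0.761, 0.649, 0.0, 0.001]
contact_force: [-0.2, 0.9, -3.1]
opening: 0.521
finger_force: 62.3
```

{"api": "send_rows", "payload": {
  "series": [
    [[0, 0, 0.15, 0, 0, 0, -1], [0, 0, 0, 0, 0, 0, -1]]
  ]
}}

```text
time: 55.3
eef_pos: [0.3991, -0.3595, 0.0521]
tcp_rot: [0.761, 0.649, -0.0, 0.001]
contact_force: [-0.1, 0.2, -3.7]
opening: 0.524
finger_force: 62.3
```

{"api": "send_rows", "payload": {
  "series": [
    [[0, 0, 0.15, 0, 0, 0, -1], [0, 0, 0, 0, 0, 0, -1]]
  ]
}}

```text
time: 55.55
eef_pos: [0.3987, -0.3591, 0.0498]
tcp_rot: [0.761, 0.649, 0.0, -0.0]
contact_force: [-0.5, 0.1, -3.2]
opening: 0.522
finger_force: 62.3
```

{"api": "send_rows", "payload": {
  "series": [
    [[0, 0, 0.15, 0, 0, 0, -1], [0, 0, 0, 0, 0, 0, -1]]
  ]
}}

```text
time: 55.8
eef_pos: [0.3989, -0.3593, 0.0496]
tcp_rot: [0.761, 0.649, -0.0, -0.0]
contact_force: [-0.6, 3.7, 5.4]
opening: 0.523
finger_force: 63.2
```

{"api": "send_rows", "payload": {
  "series": [
    [[0, 0, 0.05, 0, 0, 0, -1], [0, 0, 0, 0, 0, 0, -1]]
  ]
}}

```text
time: 56.05
eef_pos: [0.3989, -0.3593, 0.0496]
tcp_rot: [0.761, 0.649, -0.0, -0.001]
contact_force: [-3.4, 3.1, 7.6]
opening: 0.521
finger_force: 63.7
```

{"api": "send_rows", "payload": {
  "series": [
    [[0, 0, -0.1, 0, 0, 0, 0.4], [0, 0, 0, 0, 0, 0, 0.4], [0, 0, 0, 0, 0, 0, 0.4], [0, 0, -3, 0, 0, 0, 0.4], [0, 0, -6, 0, 0, 0, 0.4], [0, 0, -6, 0, 0, -0.18, 0.4], [0, 0, -6, 0, 0, -0.18, 0.4], [0, 0, -6, 0, 0, -0.18, 0.4], [0, 0, -2, 0, 0, -0.18, 0.4], [0, 0, 0, 0, 0, -0.18, 0.4]]
  ]
}}

```text
time: 57.3
eef_pos: [0.3995, -0.36, 0.3422]
tcp_rot: [0.4, 0.916, -0.001, 0.003]
contact_force: [0.2, 0.3, -0.5]
opening: 0.701
finger_force: 0.0
```

{"api": "send_rows", "payload": {
  "series": [
    [[1.35, 5.7, 0, 0, 0, 0, 1], [1.35, 5.7, 0, 0, 0, 0, 1], [1.35, 5.7, 0, 0, 0, 0, 1], [1.35, 5.7, 0, 0, 0, 0, 1], [1.35, 5.7, 0, 0, 0, 0, 1], [1.35, 5.7, 0, 0, 0, 0, 1], [1.35, 5.7, 0, 0, 0, 0, 1], [1.35, 5.7, 0, 0, 0, 0, 1], [0, 0, 0, 0, 0, 0, 1], [0, 0, 0, 0, 0, 0, 1]]
  ]
}}

```text
time: 58.55
eef_pos: [0.6622, 0.0284, 0.3382]
tcp_rot: [0.403, 0.915, -0.0, -0.0]
contact_force: [-1.3, -0.7, -0.3]
opening: 0.998
finger_force: 0.0
```

```bash
python3 - <<'E'
from h import *
st=ctrl.get_state();print(st["eef_pos"].round(4),Ro.from_quat(st["tcp_rot"]).as_matrix().round(3).tolist());print("to knob",rows(np.array([.73,.1245,.236])-st["eef_pos"],st))
t=cam("top");s=cam("side");print("knob expected side/top px",proj(s,(.73,.1245,.269),1),proj(t,(.73,.1245,.269),1))
a=cv2.resize(t["img"][90:300,130:430],(490,343),interpolation=cv2.INTER_CUBIC);b=cv2.resize(s["img"][100:300,130:330],(310,310),interpolation=cv2.INTER_CUBIC)
c=np.zeros((590,800,3),np.uint8);c[:343,:490]=a;c[:310,490:]=b
c[343:583,:490]=cv2.resize(s["img"][125:220,225:419],(490,240),interpolation=cv2.INTER_CUBIC)
c[320:590,490:]=cv2.resize(t["img"][200:310,100:226],(310,270),interpolation=cv2.INTER_CUBIC)
cv2.imwrite("pics/c12.png",c[:,:,::-1])
E
python3 tray.py
```

```text
[0.6622 0.0284 0.3382] [[-0.675, 0.737, -0.001], [0.737, 0.675, -0.0], [0.0, -0.001, -1.0]]
to knob [ 2.5  11.5  10.21]
knob expected side/top px [179.74484679 170.2058789 ] [208.29090033 117.03655556]
[[0.61, -0.286], [0.616, -0.439], [0.344, -0.431], [0.338, -0.284]] [ 0.4771 -0.3599]
```

Run:
```python
from h import *
s=cam("side");g=s["img"].max(2)
for v in range(162,190,3):print(v,[int(x) for x in g[v,170:192]])
print("base px",proj(s,(.73,.1245,.211),1))
```

```text
162 [218, 197, 179, 156, 117, 121, 180, 184, 76, 79, 116, 131, 97, 188, 160, 150, 152, 145, 143, 144, 143, 144]
165 [188, 175, 158, 131, 99, 68, 66, 65, 64, 77, 119, 142, 87, 36, 69, 145, 155, 157, 160, 156, 154, 145]
168 [162, 121, 106, 106, 66, 55, 31, 32, 33, 54, 62, 78, 76, 65, 63, 142, 146, 142, 141, 140, 138, 119]
171 [180, 177, 158, 115, 60, 33, 28, 23, 23, 21, 21, 22, 23, 23, 29, 149, 143, 138, 139, 138, 124, 59]
174 [177, 182, 166, 135, 79, 67, 52, 24, 23, 25, 23, 19, 16, 17, 149, 140, 143, 141, 141, 123, 60, 73]
177 [131, 181, 172, 146, 97, 63, 56, 22, 23, 23, 23, 21, 14, 14, 128, 141, 139, 137, 125, 60, 152, 164]
180 [90, 177, 177, 155, 116, 55, 31, 26, 23, 25, 25, 21, 17, 12, 96, 141, 140, 131, 60, 143, 174, 165]
183 [65, 157, 172, 148, 117, 62, 66, 42, 25, 24, 25, 23, 18, 16, 61, 119, 67, 60, 134, 175, 177, 166]
186 [66, 66, 67, 66, 66, 65, 65, 50, 23, 21, 26, 22, 17, 16, 21, 64, 59, 75, 145, 173, 179, 169]
189 [73, 52, 69, 75, 72, 75, 75, 75, 28, 24, 23, 22, 19, 17, 13, 59, 77, 97, 117, 174, 180, 170]
base px [181.3778105  189.58471633]
```

{"api": "send_rows", "payload": {
  "series": [
    [[1.25, 5.75, 0, 0, 0, 0, 1], [1.25, 5.75, 0, 0, 0, 0, 1], [0, 0, 0, 0, 0, 0, 1]]
  ]
}}

```text
time: 59.12
eef_pos: [0.7311, 0.1265, 0.3369]
tcp_rot: [0.402, 0.916, -0.0, -0.001]
contact_force: [-0.5, -0.6, -0.5]
opening: 0.998
finger_force: 0.0
```

{"api": "send_rows", "payload": {
  "series": [
    [[0, 0, 4, 0, 0, 0, 1], [0, 0, 4, 0, 0, 0, 1], [0, 0, 2.1, 0, 0, 0, 1], [0, 0, 0, 0, 0, 0, 0], [0, 0, 0, 0, 0, 0, -1], [0, 0, 0, 0, 0, 0, -1], [0, 0, 0, 0, 0, 0, -1], [0, 0, 0, 0, 0, 0, -1], [0, 0, 0, 0, 0, 0, -1]]
  ],
  "force": 20
}}

```text
time: 60.25
eef_pos: [0.7311, 0.1246, 0.24]
tcp_rot: [0.403, 0.915, 0.001, 0.001]
contact_force: [-0.4, 0.6, 5.0]
opening: 0.204
finger_force: 20.8
```

```bash
cat > arc.py <<'E'
from h import *
import sys
n=int(sys.argv[1]);th1=float(sys.argv[2]);pv=np.array([.7378,-.0117])
st=ctrl.get_state();p=st["eef_pos"][:2];d=p-pv;th=np.arctan2(d[1],d[0]);r=np.hypot(*d);print("theta",th,"r",r,st["opening"])
q=[pv+r*np.array([np.cos(a),np.sin(a)]) for a in np.linspace(th,th1,n+1)]
for a,b in zip(q,q[1:]):print(rows(np.array([*(b-a),0]),st)[:2].tolist())
E
python3 arc.py 10 2.98
```

```text
theta 1.6202596451702829 r 0.13648084881265515 0.20429239347032177
[1.08, -1.51]
[0.87, -1.64]
[0.64, -1.74]
[0.4, -1.81]
[0.15, -1.85]
[-0.1, -1.85]
[-0.35, -1.82]
[-0.6, -1.76]
[-0.83, -1.66]
[-1.05, -1.53]
```

{"api": "send_rows", "payload": {
  "series": [
    [[1.08, -1.51, 0, 0, 0, 0, -1], [0.87, -1.64, 0, 0, 0, 0, -1], [0.64, -1.74, 0, 0, 0, 0, -1], [0.4, -1.81, 0, 0, 0, 0, -1], [0.15, -1.85, 0, 0, 0, 0, -1], [-0.1, -1.85, 0, 0, 0, 0, -1], [-0.35, -1.82, 0, 0, 0, 0, -1], [-0.6, -1.76, 0, 0, 0, 0, -1], [-0.83, -1.66, 0, 0, 0, 0, -1], [-1.05, -1.53, 0, 0, 0, 0, -1]]
  ]
}}

```text
time: 61.5
eef_pos: [0.6026, 0.0102, 0.2392]
tcp_rot: [0.403, 0.915, 0.001, 0.001]
contact_force: [1.6, 2.1, 5.5]
opening: 0.202
finger_force: 21.3
```

{"api": "send_rows", "payload": {
  "series": [
    [[0, 0, 0, 0, 0, 0, -1], [0, 0, 0, 0, 0, 0, -1]]
  ]
}}

```text
time: 61.75
eef_pos: [0.6023, 0.009, 0.2391]
tcp_rot: [0.404, 0.915, -0.001, 0.001]
contact_force: [-2.4, -0.9, 6.8]
opening: 0.208
finger_force: 21.4
```

```bash
python3 arc.py 2 2.98
```

```text
theta 2.990270842282763 r 0.1370940477688059 0.20770636710997947
[0.04, 0.05]
[0.04, 0.06]
```

{"api": "send_rows", "payload": {
  "series": [
    [[0, 0, 0, 0, 0, 0, 0], [0, 0, 0, 0, 0, 0, 0.3], [0, 0, 0, 0, 0, 0, 0.3], [0, 0, -3, 0, 0, 0, 0.3], [0, 0, -5, 0, 0, 0, 0.3], [0, 0, -4, 0, 0, 0, 0.3], [-1.9, -5.5, 0, 0, 0, 0, 1], [-1.9, -5.5, 0, 0, 0, 0, 1], [-1.9, -5.5, 0, 0, 0, 0, 1], [-1.9, -5.5, 0, 0, 0, 0, 1]]
  ]
}}

```text
time: 63.0
eef_pos: [0.4901, -0.1958, 0.3575]
tcp_rot: [0.403, 0.915, -0.0, -0.0]
contact_force: [0.5, 0.1, 0.6]
opening: 1.002
finger_force: 0.0
```

{"api": "send_rows", "payload": {
  "series": [
    [[-1.9, -5.5, 0, 0, 0, 0, 1], [-1.9, -5.5, 0, 0, 0, 0, 1], [-1.9, -5.5, 0, 0, 0, 0, 1], [-1.9, -5.5, 0, 0, 0, 0, 1], [-1.9, -5.5, 0, 0, 0, 0, 1], [-1.9, -5.5, 0, 0, 0, 0, 1], [-1.9, -5.5, 0, 0, 0, 0, 1], [0, 0, 0, 0, 0, 0, 1]]
  ]
}}

```text
time: 64.0
eef_pos: [0.2943, -0.5552, 0.3559]
tcp_rot: [0.405, 0.914, 0.001, -0.001]
contact_force: [0.4, -0.1, 0.1]
opening: 0.999
finger_force: 0.0
```

Run:
```python
from h import *
t=cam("top");s=cam("side")
a=cv2.resize(t["img"][90:310,100:430],(800,533),interpolation=cv2.INTER_CUBIC)
b=cv2.resize(s["img"][120:290,160:400],(340,240),interpolation=cv2.INTER_CUBIC)
k=800/330
for n,X in dict(pivot=(.7378,-.0117,.211),lens0=(.7378-.2*np.cos(.16),-.0117+.2*np.sin(.16),.212)).items():print(n,((proj(t,X,1)-[100,90]+.5)*k-.5).round(0))
a[:170,:240]=cv2.resize(b,(240,170));
cv2.imwrite("pics/c13.png",a[:,:,::-1])
```

```text
pivot [401.  80.]
lens0 [370. 268.]
```

View pics/c13.png

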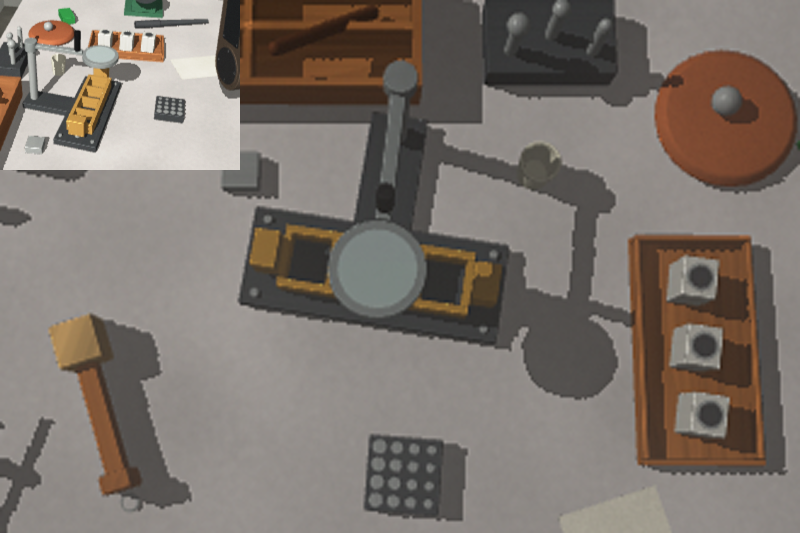

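The final view shows three inserts upright in the tray and the mallet flat on the open bench at (80,400). The lens is over the holder at (377,269), within about 2° of straight, and the block and cup are where they started. I hand the job in.

```bash
python3 -c "
from plant import ctrl
print(ctrl.sign_off())"
```

```text
the job is handed in; nothing more can be done
None
```

I finished every step and handed the job in at about 64 s. One thing is uncertain: the lug heights came out uneven, at roughly 81 mm (left) and 88 mm (right) against the stated 89 mm stop, but both are under the 95 mm limit and about 2° of cock apart.

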